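# Reverse a row of reagent bottles into the working rack

## Robot

A 6-joint arm with a two-finger parallel gripper is mounted at the origin on a cart in front of the work surface, level with it; the furniture and walls round the work are solid. World frame = base frame: x ahead of the robot, y to its left, z up, the work surface at z = 0. Lengths are in mm, angles in rad, forces in N, time in s.
With the tool pointing down it reaches from about 350 to 775 mm from the base axis. Payload 7.3 kg.
Tool frame: the origin (TCP) lies midway between the tips of the shut fingers; the grasp point (between the pads) lies bot.tcp_to_grasp behind it (bot.tcp_to_grasp is the distance from the TCP to the grasp point, in mm); z points along the fingers, y is the direction in which the jaws open and shut (so a half turn about z gives the same grasp; the last joint's range is limited). The gripper opens to 92 mm and grips with 3 to 60 N. Pads are 19 mm wide; open, the fingers measure 130 mm over their backs; the gripper's body (75 mm by 190 mm) begins 47 mm behind the grasp point.
Start: joints at [0.996, 0.342, 1.524, -0, 1.275, -0.146], TCP at [218.274, 477.498, 194.941] pointing down, gripper open.
Joint ranges: [-2.53, 2.53], [-0.77, 2.02], [0.04, 2.7], [-1, 4.14], [0.28, 2.66], [-3.11, 3.11]. Speed limits (rad/s): [2.57, 2.57, 3.14, 3.14, 3.14, 3.14].

## Interface

Orientations are given as [roll, pitch, yaw] about the fixed x, y, z axes, in that order (R = Rz(yaw) Ry(pitch) Rx(roll)).
In Python, from plant import bot gives the robot as it stands.
- The arm moves only by the shell command python3 -m inch 'ROWS'. ROWS is JSON, one flat list of numbers, 7 for each row, row after row: the shift along the world's x, y, z in cm, then the turn, a rotation vector about the world's x, y, z in degrees, then the gripper command: -1 is shut, 1 is fully open, values between are in proportion. In form: [tx, ty, tz, ax, ay, az, fingers, tx, ty, tz, ax, ay, az, fingers, ...]. A call has exactly 5 rows; each row is the pose to reach, as a shift and turn from the pose measured when the call began; what a row does not reach only later rows make up. A row lasts 1/10 s, in which the tool goes at most 50 mm and 8.59 degrees, less where a joint would pass 70% of its speed; a pose out of reach is approached as far as the arm can. A call with a gripper value outside its range is refused whole. The fingers move at their own pace and stop on an object; the grip force is fixed at half the most. Time passes only in rows, so rows that repeat a pose let the fingers close, or fill a call up. It gives the time, the measured TCP pose, the force and the opening at its end, in the units of the state.
- bot.get_obs(): the state, without advancing time (a new reading comes with each control period).
- bot.capture(name): name is "scene" or "side" or "wrist"; returns the picture (384x512x3 uint8, red, green, blue); there is no depth.
- bot.calibration(name): a dict with "fx", "fy", "cx", "cy" (pixels), "cam_to_world" (4x4, takes a point from camera to world coordinates). Camera axes: x right, y down, z forward; pixel columns grow to the right and rows downward; lengths in mm; the calibration is good to about 2 mm. A picture is of the moment at which its call begins: read the wrist's pose just before it. calibration takes no time and is no camera call; for the wrist camera it gives the pose at the moment of the call.
- bot.close_job(): hands the job in, once; it reports no verdict.
The state is a dict: "time": time; "joint_positions": joint angles; "dq": joint speeds; "tau": joint torques, N m; "tool_pos": TCP position; "tcp_rot": TCP orientation; "contact_force": force on the tool from outside, world axes, zero at the start; "moment": the same for the moment, N m; "grip_width": finger opening in mm.
Only numpy, scipy, OpenCV 4.12 (cv2) and the standard library are available. Lean on these libraries where they do the work, as an engineer would, in place of code of your own. Each camera call takes 0.05 s, during which the arm holds its last target.

## Task

Move the four dropper bottles from the wooden storage rack into the empty white working rack in reverse order as seen from the robot: the bottle at the left end of the wooden rack goes to the right end of the white one, and so on, one bottle to each pocket. The coloured clip in front of each pocket of the wooden rack shows where the bottle with the collar of that colour stood at the start. Leave every bottle standing upright on the floor of its pocket, and do not tip any over on the way.

Things in the scene. Friction and masses are not known exactly. Their poses are not given: they have to be found in the camera images.
- bottle_red_mid (a point): Loose dropper bottle with red collar: amber glass body 39 mm in diameter, 120 mm tall, about 90 g. Point on its axis half-way up, 60 mm above its underside; z up along the bottle, turn about z random. Grip it from above by the rigid opaque red collar, 27 mm in diameter, 12 to 44 mm above this point; a dark teat 16 mm thick rises on to 60 mm above the point.
- bottle_yellow_mid (a point): Loose dropper bottle with yellow collar: amber glass body 39 mm in diameter, 120 mm tall, about 90 g. Point on its axis half-way up, 60 mm above its underside; z up along the bottle, turn about z random. Grip it from above by the rigid opaque yellow collar, 27 mm in diameter, 12 to 44 mm above this point; a dark teat 16 mm thick rises on to 60 mm above the point.
- bottle_blue_mid (a point): Loose dropper bottle with blue collar: amber glass body 39 mm in diameter, 120 mm tall, about 90 g. Point on its axis half-way up, 60 mm above its underside; z up along the bottle, turn about z random. Grip it from above by the rigid opaque blue collar, 27 mm in diameter, 12 to 44 mm above this point; a dark teat 16 mm thick rises on to 60 mm above the point.
- bottle_white_mid (a point): Loose dropper bottle with white collar: clear glass body 39 mm in diameter, 120 mm tall, about 90 g. Point on its axis half-way up, 60 mm above its underside; z up along the bottle, turn about z random. Grip it from above by the rigid opaque white collar, 27 mm in diameter, 12 to 44 mm above this point; a dark teat 16 mm thick rises on to 60 mm above the point.
- clip_red: Fixed red plastic clip, 44 mm wide, 34 mm high, on the robot-side rim of the wooden rack, in front of the pocket where the red-collared bottle stands at the start; it stays there and slopes out 14 mm. Origin at bench level on the rack's front face, mid-width; axes parallel to the wooden rack's. The pocket's centre is 33 mm along +x from it.
- clip_yellow: Fixed yellow plastic clip, 44 mm wide, 34 mm high, on the robot-side rim of the wooden rack, in front of the pocket where the yellow-collared bottle stands at the start; it stays there and slopes out 14 mm. Origin at bench level on the rack's front face, mid-width; axes parallel to the wooden rack's. The pocket's centre is 33 mm along +x from it.
- clip_blue: Fixed blue plastic clip, 44 mm wide, 34 mm high, on the robot-side rim of the wooden rack, in front of the pocket where the blue-collared bottle stands at the start; it stays there and slopes out 14 mm. Origin at bench level on the rack's front face, mid-width; axes parallel to the wooden rack's. The pocket's centre is 33 mm along +x from it.
- clip_white: Fixed white plastic clip, 44 mm wide, 34 mm high, on the robot-side rim of the wooden rack, in front of the pocket where the white-collared bottle stands at the start; it stays there and slopes out 14 mm. Origin at bench level on the rack's front face, mid-width; axes parallel to the wooden rack's. The pocket's centre is 33 mm along +x from it.
- storage_rack: Pale wooden rack, at the start full of the bottles in random order; fixed, 66 mm deep (x), 276 long (y), walls 30 high, 4 thick, end boards 36 high, floor 4 mm above the bench. Origin on the bench under its centre; +x away from the robot, +y left along the row (turned up to 0.12 rad). Four open pockets, 58 (x) by 60 mm (y) inside, centres at x = 0 and y = +96, +32, -32, -96 mm from left to right.
- work_rack: White rack with grey end boards, empty at the start; fixed, 66 mm deep (x), 276 long (y), walls 30 high, 4 thick, end boards 36 high, floor 4 mm above the bench. Origin on the bench under its centre; +x away from the robot, +y left along the row (turned up to 0.12 rad). Four open pockets, 58 (x) by 60 mm (y) inside, centres at x = 0 and y = +96, +32, -32, -96 mm from left to right.

How it is judged (in metres and radians):
At the end, for the whole second after the job is handed in: Each bottle stands upright (within 0.12 rad) and at rest on the floor of its pocket in the white rack, within 13 mm (x) and 14 mm (y) of the pocket's centre; its pocket is the mirror image, along the row, of the one behind the clip of its colour in the wooden rack (x of bottle_red_mid in the frame of work_rack between -0.013 and 0.013 m and angle between each of bottle_red_mid, bottle_yellow_mid, bottle_blue_mid, bottle_white_mid's own z axis and vertical below 0.12 rad and height (world z) of each of bottle_red_mid, bottle_yellow_mid, bottle_blue_mid, bottle_white_mid below 0.072 m and linear speed of each of bottle_red, bottle_yellow, bottle_blue, bottle_white below 0.02 m/s and ((y of clip_red in the frame of storage_rack between 0.076 and 0.116 m and y of bottle_red_mid in the frame of work_rack between -0.11 and -0.082 m) or (y of clip_red in the frame of storage_rack between 0.012 and 0.052 m and y of bottle_red_mid in the frame of work_rack between -0.046 and -0.018 m) or (y of clip_red in the frame of storage_rack between -0.052 and -0.012 m and y of bottle_red_mid in the frame of work_rack between 0.018 and 0.046 m) or (y of clip_red in the frame of storage_rack between -0.116 and -0.076 m and y of bottle_red_mid in the frame of work_rack between 0.082 and 0.11 m)) and x of bottle_yellow_mid in the frame of work_rack between -0.013 and 0.013 m and ((y of clip_yellow in the frame of storage_rack between 0.076 and 0.116 m and y of bottle_yellow_mid in the frame of work_rack between -0.11 and -0.082 m) or (y of clip_yellow in the frame of storage_rack between 0.012 and 0.052 m and y of bottle_yellow_mid in the frame of work_rack between -0.046 and -0.018 m) or (y of clip_yellow in the frame of storage_rack between -0.052 and -0.012 m and y of bottle_yellow_mid in the frame of work_rack between 0.018 and 0.046 m) or (y of clip_yellow in the frame of storage_rack between -0.116 and -0.076 m and y of bottle_yellow_mid in the frame of work_rack between 0.082 and 0.11 m)) and x of bottle_blue_mid in the frame of work_rack between -0.013 and 0.013 m and ((y of clip_blue in the frame of storage_rack between 0.076 and 0.116 m and y of bottle_blue_mid in the frame of work_rack between -0.11 and -0.082 m) or (y of clip_blue in the frame of storage_rack between 0.012 and 0.052 m and y of bottle_blue_mid in the frame of work_rack between -0.046 and -0.018 m) or (y of clip_blue in the frame of storage_rack between -0.052 and -0.012 m and y of bottle_blue_mid in the frame of work_rack between 0.018 and 0.046 m) or (y of clip_blue in the frame of storage_rack between -0.116 and -0.076 m and y of bottle_blue_mid in the frame of work_rack between 0.082 and 0.11 m)) and x of bottle_white_mid in the frame of work_rack between -0.013 and 0.013 m and ((y of clip_white in the frame of storage_rack between 0.076 and 0.116 m and y of bottle_white_mid in the frame of work_rack between -0.11 and -0.082 m) or (y of clip_white in the frame of storage_rack between 0.012 and 0.052 m and y of bottle_white_mid in the frame of work_rack between -0.046 and -0.018 m) or (y of clip_white in the frame of storage_rack between -0.052 and -0.012 m and y of bottle_white_mid in the frame of work_rack between 0.018 and 0.046 m) or (y of clip_white in the frame of storage_rack between -0.116 and -0.076 m and y of bottle_white_mid in the frame of work_rack between 0.082 and 0.11 m))); the robot touches nothing.
It fails at once if a bottle is tipped over (more than 0.9 rad from upright) (angle between any of bottle_red_mid, bottle_yellow_mid, bottle_blue_mid, bottle_white_mid's own z axis and vertical above 0.9 rad).
It also fails if it takes over 99 s, if anything falls off the work surface, if the arm or the gripper's body presses on something with over 40 N, if the wrist force passes 120 N, or if a joint passes its speed limit or range.

## Working session

There is one attempt and no reset: what is moved stays moved. The work goes in short steps, Python scripts to look and compute and a shell command to move; the robot and the scene stay as the last step left them, time stands still between calls to the robot, and variables do not carry over. Pictures are saved under pics/ and viewed, and the job is handed in when it is done.

```bash
mkdir -p pics; ls; python3 - <<'E'
from plant import bot
import cv2
o=bot.get_obs(); print(o, bot.tcp_to_grasp)
for n in ["scene","side","wrist"]:
    c=bot.calibration(n); print(n,c)
    im=bot.capture(n); cv2.imwrite(f"pics/{n}0.png",im[:,:,::-1])
E
```

```text
pics
{'time': 0.0, 'joint_positions': array([ 9.96018460e-01,  3.42728190e-01,  1.52500584e+00, -4.42476586e-05,
        1.27540207e+00, -1.45992748e-01]), 'dq': array([ 0.0007527 ,  0.00013289, -0.00129748,  0.00044513, -0.00083102,
        0.00106806]), 'tau': array([-2.34065956e-03, -4.31260943e+01, -2.44219494e+01,  7.15523330e-02,
        5.61645732e-02, -9.53702670e-05]), 'tool_pos': array([218.01764285, 477.09193387, 194.24606938]), 'tcp_rot': array([-3.14005947e+00, -1.82670616e-04,  2.71282031e+00]), 'contact_force': array([-0.52206685, -0.496664  , -0.29342372]), 'moment': array([-0.00895183,  0.00071977, -0.01203426]), 'grip_width': 91.74564117408569} 18.8
scene {'fx': 477.0995747661394, 'fy': 477.0995747661394, 'cx': 258.1901736255675, 'cy': 189.5169434208726, 'cam_to_world': array([[ 1.05140937e-02, -8.81254045e-01,  4.72525938e-01,
        -2.93681024e+00],
       [-9.99937595e-01, -7.48146848e-03,  8.29660952e-03,
        -5.62311872e+00],
       [-3.77623278e-03, -4.72583682e-01, -8.81277711e-01,
         9.87852736e+02],
       [ 0.00000000e+00,  0.00000000e+00,  0.0
[... 274 characters left out ...]
2,  6.49490860e-01, -7.60081842e-01,
         7.90642348e+02],
       [ 1.08301331e-02, -7.60056306e-01, -6.49766974e-01,
         7.20263177e+02],
       [ 0.00000000e+00,  0.00000000e+00,  0.00000000e+00,
         1.00000000e+00]])}
wrist {'fx': 265.1623127080759, 'fy': 265.1623127080759, 'cx': 256.1993290471614, 'cy': 193.58790692203635, 'cam_to_world': array([[ 4.15919303e-01,  8.65045939e-01,  2.80547067e-01,
         1.40792268e+02],
       [ 9.09400804e-01, -3.95244362e-01, -1.29507032e-01,
         5.14485927e+02],
       [-1.14488563e-03,  3.08994203e-01, -9.51063232e-01,
         3.84731882e+02],
       [ 0.00000000e+00,  0.00000000e+00,  0.00000000e+00,
         1.00000000e+00]])}
```

View pics/scene0.png

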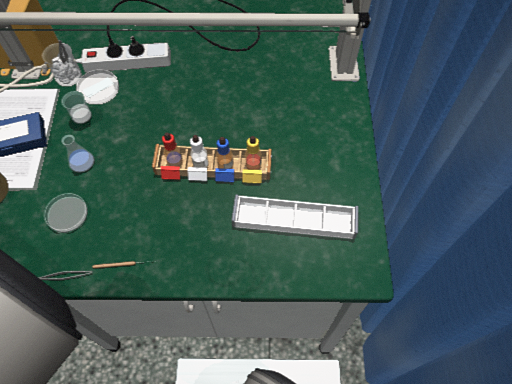

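View pics/side0.png

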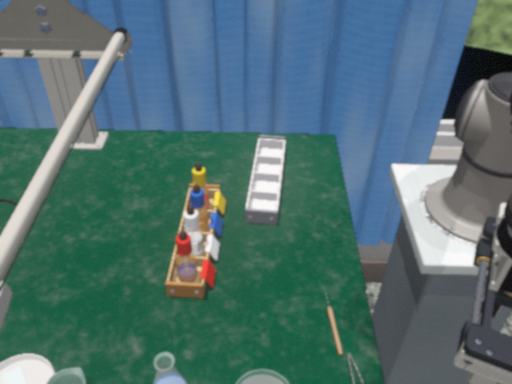

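View pics/wrist0.png

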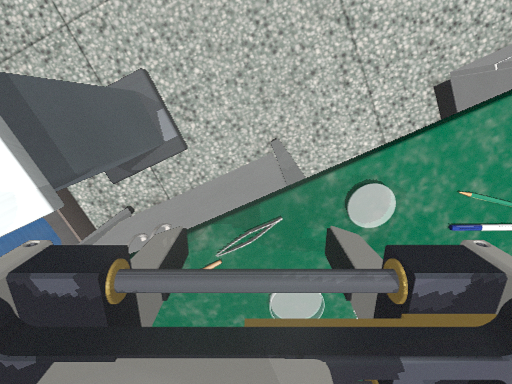

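The scene picture shows the wooden rack at about (212,162), with red, white, blue and yellow bottles from left to right. The empty white rack is at about (295,217). There is an overhead bar at the far side, so I'll watch heights. The wrist view has nothing useful yet. Next I'll measure the collars, clips and racks.

```bash
cat > h.py <<'E'
import numpy as np, cv2
from plant import bot
def ray(name,u,v,cal=None):
    c=cal or bot.calibration(name); T=np.array(c["cam_to_world"])
    d=T[:3,:3]@np.array([(u-c["cx"])/c["fx"],(v-c["cy"])/c["fy"],1.]); return T[:3,3],d/np.linalg.norm(d)
def onz(name,u,v,z,cal=None):
    o,d=ray(name,u,v,cal); return o+d*(z-o[2])/d[2]
def tri(rs):
    A=sum(np.eye(3)-np.outer(d,d) for o,d in rs); b=sum((np.eye(3)-np.outer(d,d))@o for o,d in rs)
    p=np.linalg.solve(A,b); return p,[np.linalg.norm(np.cross(p-o,d)) for o,d in rs]
def proj(name,p,cal=None):
    c=cal or bot.calibration(name); T=np.array(c["cam_to_world"]); q=T[:3,:3].T@(np.array(p)-T[:3,3])
    return c["fx"]*q[0]/q[2]+c["cx"],c["fy"]*q[1]/q[2]+c["cy"]
E
python3 - <<'E'
import cv2
a=cv2.imread("pics/scene0.png"); b=cv2.imread("pics/side0.png")
cv2.imwrite("pics/s_wood.png",cv2.resize(a[125:190,145:280],None,fx=5.5,fy=5.5,interpolation=cv2.INTER_CUBIC))
cv2.imwrite("pics/s_white.png",cv2.resize(a[190:245,225:365],None,fx=5.5,fy=5.5,interpolation=cv2.INTER_CUBIC))
cv2.imwrite("pics/d_both.png",cv2.resize(b[125:305,155:300],None,fx=3.3,fy=3.3,interpolation=cv2.INTER_CUBIC))
E
```

```text
(no output)
```

View pics/s_wood.png

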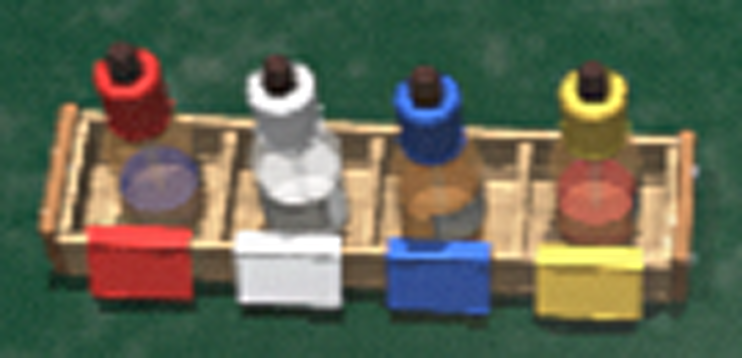

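View pics/s_white.png

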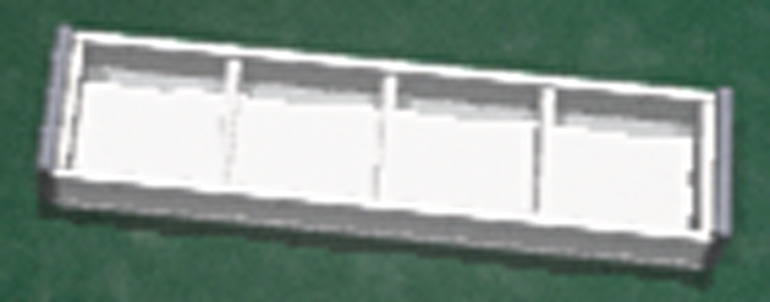

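View pics/d_both.png

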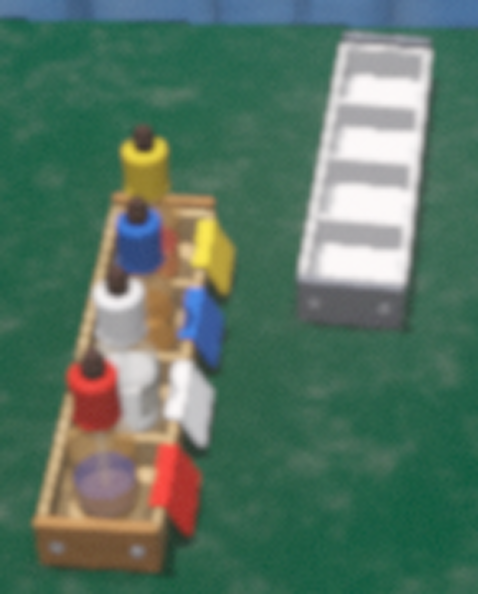

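Both views agree: the wooden rack runs red, white, blue, yellow from left to right, and each clip matches its bottle. The white rack must therefore end up yellow, blue, white, red from left to right. Next I turn the teat tips and rack rim points into positions.

```bash
cat > m0.py <<'E'
from h import *
S=lambda x,y,o:((x+.5)/5.5-.5+o[0],(y+.5)/5.5-.5+o[1])
D=lambda x,y:((x+.5)/3.3-.5+155,(y+.5)/3.3-.5+125)
so=(145,125)
tips={'red':((124,50),(94,355)),'white':((279,67),(118,272)),'blue':((426,76),(137,206)),'yellow':((593,72),(143,133))}
for k,(a,b) in tips.items():
    u=S(*a,so);v=D(*b)
    p,r=tri([ray('scene',*u),ray('side',*v)]); print(k,'tri',p.round(1),np.round(r,1),'z120 scene',onz('scene',*u,121)[:2].round(1),'side',onz('side',*v,121)[:2].round(1))
wo=(225,190)
def fit(P,name):
    P=np.array(P); print(name,P.round(0).tolist()); c=P.mean(0)
    l=((P[1]-P[2])+(P[0]-P[3]))/2  # left - right
    print(name,'centre',c.round(1),'yaw',np.arctan2(-l[0],l[1]).round(4),'len',np.linalg.norm(P[1]-P[2]).round(1),np.linalg.norm(P[0]-P[3]).round(1),'depth',np.linalg.norm(P[0]-P[1]).round(1),np.linalg.norm(P[3]-P[2]).round(1))
# FL, BL, BR, FR
fit([onz('scene',*S(*q,wo),36)[:2] for q in [(42,172),(62,28),(732,90),(728,234)]],'white scene')
fit([onz('side',*D(*q),36)[:2] for q in [(408,290),(302,282),(344,38),(432,42)]],'white side')
fit([onz('scene',*S(*q,so),36)[:2] for q in [(42,232),(65,105),(692,134),(685,264)]],'wood scene')
fit([onz('side',*D(*q),36)[:2] for q in [(166,524),(36,520),(112,197),(214,200)]],'wood side')
E
python3 m0.py
```

```text
red tri [599.4 205.1 119.4] [1.2 1.2] z120 scene [599.6 204.5] side [598.  207.7]
white tri [593.1 142.2 119. ] [0.1 0.1] z120 scene [591.9 141.8] side [592.7 144.4]
blue tri [589.5  83.6 117.4] [0.9 0.9] z120 scene [588.1  83. ] side [588.   88.6]
yellow tri [592.2  16.7 118.1] [0.3 0.3] z120 scene [590.5  16.5] side [591.4  20.7]
white scene [[429.0, 59.0], [494.0, 53.0], [468.0, -218.0], [405.0, -211.0]]
white scene centre [448.9 -79.1] yaw -0.0924 len 272.7 271.3 depth 64.9 63.4
white side [[428.0, 63.0], [494.0, 58.0], [469.0, -209.0], [404.0, -206.0]]
white side centre [448.8 -73.4] yaw -0.0913 len 268.2 270.4 depth 65.7 65.5
wood scene [[565.0, 250.0], [630.0, 248.0], [617.0, -24.0], [552.0, -21.0]]
wood scene centre [590.9 113.1] yaw -0.0481 len 272.6 272.2 depth 64.3 64.9
wood side [[561.0, 248.0], [630.0, 248.0], [621.0, -19.0], [554.0, -19.0]]
wood side centre [591.4 114.5] yaw -0.0327 len 267.4 267.2 depth 69.2 67.1
```

```bash
python3 - <<'E'
from h import *
def plane(n,a,b):
    o,d1=ray(n,*a);_,d2=ray(n,*b);N=np.cross(d1,d2);N/=np.linalg.norm(N);return N,N@o
N1,c1=plane('scene',(10,19),(350,20));N2,c2=plane('side',(115,48),(10,235))
d=np.cross(N1,N2)
p=np.linalg.lstsq(np.array([N1,N2,d]),np.array([c1,c2,0]),rcond=None)[0]
print('bar point',p,'dir',d/np.linalg.norm(d))
E
python3 -m inch '[4,-3,1,0,0,-8,1, 8,-6,1,0,0,-16,1, 12,-9,1,0,0,-24,1, 16,-12,1,0,0,-32,1, 20,-14,1,0,0,-38,1]'
```

```text
bar point [769.35499048 -19.62243716 287.36706078] dir [-0.03965504 -0.99849113  0.03798617]
time: 0.65
tool_pos: [419.2, 335.2, 204.4]
tcp_rot: [-3.14, 0.0, 2.044]
contact_force: [-0.7, 1.4, -0.1]
grip_width: 92.1
```

```bash
python3 -m inch '[3.6,-2.6,0,0,0,-7,1, 7.2,-5.2,0,0,0,-14,1, 10.8,-7.8,0,0,0,-21,1, 14.4,-10.4,0,0,0,-28,1, 18,-13,0,0,0,-31,1]'
python3 - <<'E'
from h import *
o=bot.get_obs();print(o['tool_pos'],o['tcp_rot'],o['joint_positions'].round(2))
c=bot.calibration('wrist');im=bot.capture('wrist');cv2.imwrite('pics/w1.png',im[:,:,::-1])
for k,p in {'red':(599.5,205,124),'white':(592.5,142,124),'blue':(588.5,84,124)}.items(): print(k,proj('wrist',p,c))
E
```

```text
time: 1.15
tool_pos: [600.4, 203.9, 204.0]
tcp_rot: [-3.139, 0.0, 1.498]
contact_force: [0.5, 0.2, 0.7]
grip_width: 92.1
[600.39738345 203.86192032 204.02267052] [-3.13923964e+00  9.11774255e-05  1.49837046e+00] [0.21 0.54 1.18 0.   1.42 0.28]
red (np.float64(256.3168641755066), np.float64(191.21788280839863))
white (np.float64(254.19952735329096), np.float64(244.06302797204285))
blue (np.float64(254.49112568741495), np.float64(286.8950083681987))
```

View pics/w1.png

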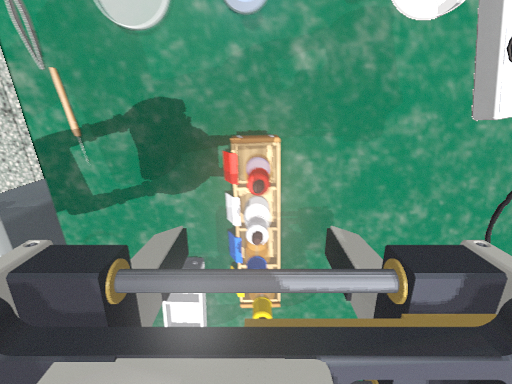

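```bash
python3 - <<'E'
import cv2
a=cv2.imread("pics/w1.png")
cv2.imwrite("pics/w1c.png",cv2.resize(a[125:330,200:310],None,fx=5,fy=5,interpolation=cv2.INTER_CUBIC)[:600])
E
cat > m1.py <<'E'
from h import *
o=bot.get_obs();print(o['tool_pos'],o['time'])
c=bot.calibration('wrist');im=bot.capture('wrist');cv2.imwrite('pics/w2.png',im[:,:,::-1])
import pickle;pickle.dump(c,open('w2.pkl','wb'))
print(c['cam_to_world'].round(3).tolist())
E
python3 m1.py
```

```text
[605.34815854 198.78699126 203.15654001] 1.2
[[0.997, -0.075, -0.024, 611.052], [-0.078, -0.947, -0.311, 285.4], [0.001, 0.312, -0.95, 393.333], [0.0, 0.0, 0.0, 1.0]]
```

View pics/w1c.png

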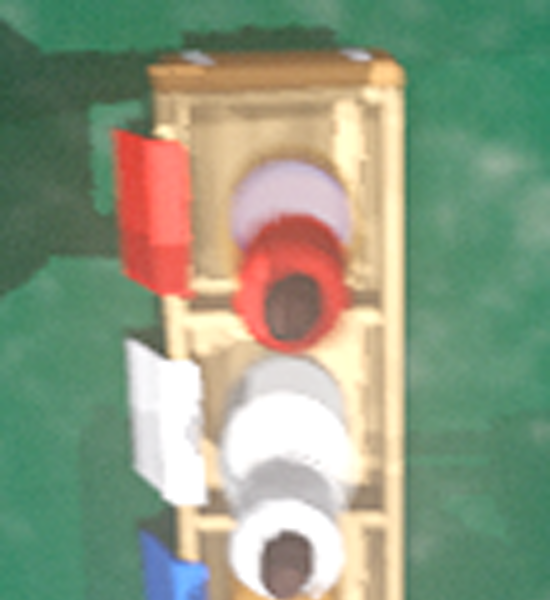

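```bash
python3 - <<'E'
import cv2
a=cv2.imread("pics/w2.png")
cv2.imwrite("pics/w2c.png",cv2.resize(a[115:265,190:310],None,fx=4,fy=4,interpolation=cv2.INTER_CUBIC))
E
```

```text
(no output)
```

View pics/w2c.png

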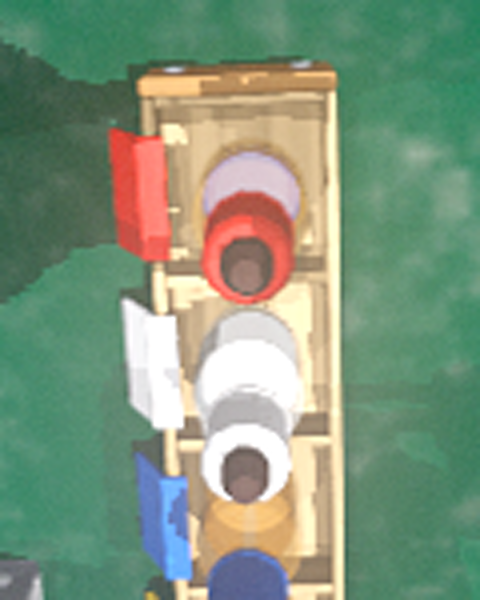

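```bash
python3 - <<'E'
from h import *
import pickle
c=pickle.load(open('w2.pkl','rb'))
for k,x,y in [('red',246,272),('white',245,478)]:
    u,v=(x+.5)/4-.5+190,(y+.5)/4-.5+115
    for z in (118,124): print(k,z,onz('wrist',u,v,z,c).round(1))
for k,p in {'red':(599.5,205,121),'white':(592.5,142,121)}.items(): print(k,proj('wrist',p,c))
E
```

```text
red 118 [599.7 208.2 118. ]
red 124 [600.  209.9 124. ]
white 118 [594.3 146.9 118. ]
white 124 [594.6 150.  124. ]
red (np.float64(251.10952187564763), np.float64(186.28740268056413))
white (np.float64(249.64595920255474), np.float64(239.3130566229214))
```

```bash
cat > st.py <<'E'
from plant import bot
o=bot.get_obs();print(o['time'],o['tool_pos'].round(1),o['tcp_rot'].round(3),o['joint_positions'].round(2),o['contact_force'].round(1),round(o['grip_width'],1))
E
python3 st.py
```

```text
1.25 [602.7 201.  202.9] [-3.140e+00  2.000e-03  1.496e+00] [ 0.2   0.55  1.17 -0.    1.42  0.28] [ 0.   0.3 -0.1] 92.1
```

```bash
python3 -m inch '[-0.25,0.6,0,0,0,0,1, -0.25,0.6,-2,0,0,0,1, -0.25,0.6,-4,0,0,0,1, -0.25,0.6,-6,0,0,0,1, -0.25,0.6,-6,0,0,0,1]'
```

```text
time: 1.75
tool_pos: [597.1, 208.1, 140.0]
tcp_rot: [-3.134, 0.003, 1.498]
contact_force: [-0.4, 0.0, -0.1]
grip_width: 91.9
```

```bash
python3 -m inch '[0.2,-0.1,-2,0,0,0,1, 0.2,-0.1,-4,0,0,0,1, 0.2,-0.1,-5.5,0,0,0,1, 0.2,-0.1,-6.1,0,0,0,1, 0.2,-0.1,-6.1,0,0,0,1]'; python3 - <<'E'
from h import *
im=bot.capture('side');cv2.imwrite('pics/d1.png',cv2.resize(im[100:320,120:320,::-1],None,fx=2.7,fy=2.7,interpolation=cv2.INTER_CUBIC))
o=bot.get_obs();print(o['tool_pos'],o['contact_force'])
E
```

```text
time: 2.25
tool_pos: [598.6, 207.8, 79.2]
tcp_rot: [-3.133, 0.003, 1.499]
contact_force: [-0.2, 0.7, 0.1]
grip_width: 91.7
[599.18073119 207.72459507  79.98864107] [0.58276095 0.12449582 0.12428101]
```

View pics/d1.png

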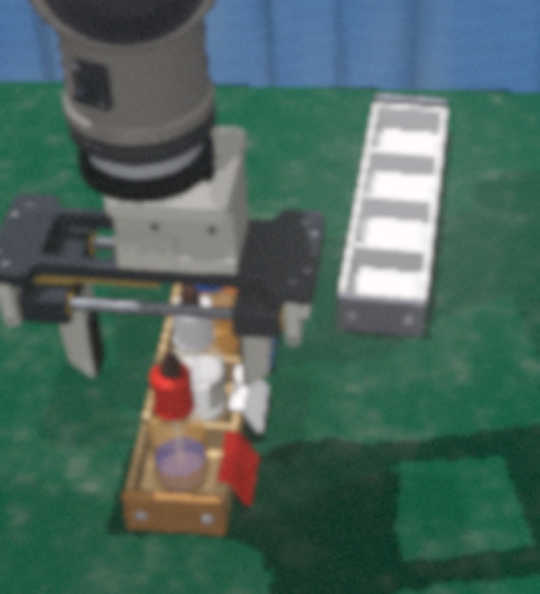

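```bash
python3 - <<'E'
from h import *
f=lambda p:[(q-o)*2.7 for q,o in zip(proj('side',p),(120,100))]
for p in [(599,207.7,79),(599,207.7,76),(599,207.7,108),(599,207.7,124),(599,225,80),(599+46,207.7,80),(599-46,207.7,80)]: print(p,np.round(f(p)))
E
```

```text
(599, 207.7, 79) [174. 402.]
(599, 207.7, 76) [174. 405.]
(599, 207.7, 108) [170. 371.]
(599, 207.7, 124) [168. 354.]
(599, 225, 80) [170. 421.]
(645, 207.7, 80) [103. 400.]
(553, 207.7, 80) [244. 403.]
```

```bash
python3 - <<'E'
from h import *
im=bot.capture('side')[:,:,::-1];cv2.imwrite('pics/d2.png',cv2.resize(im[200:290,110:240],None,fx=6,fy=6,interpolation=cv2.INTER_CUBIC))
im=bot.capture('scene')[:,:,::-1];cv2.imwrite('pics/s2.png',cv2.resize(im[110:200,130:290],None,fx=5,fy=5,interpolation=cv2.INTER_CUBIC))
f=lambda p:[(q-o)*6 for q,o in zip(proj('side',p),(110,200))]
g=lambda p:[(q-o)*5 for q,o in zip(proj('scene',p),(130,110))]
for p in [(645,207.7,80),(553,207.7,80),(553,207.7,100)]: print(p,np.round(f(p)),np.round(g(p)))
E
```

```text
(645, 207.7, 80) [289. 288.] [204.  89.]
(553, 207.7, 80) [603. 295.] [184. 258.]
(553, 207.7, 100) [600. 248.] [176. 234.]
```

View pics/d2.png

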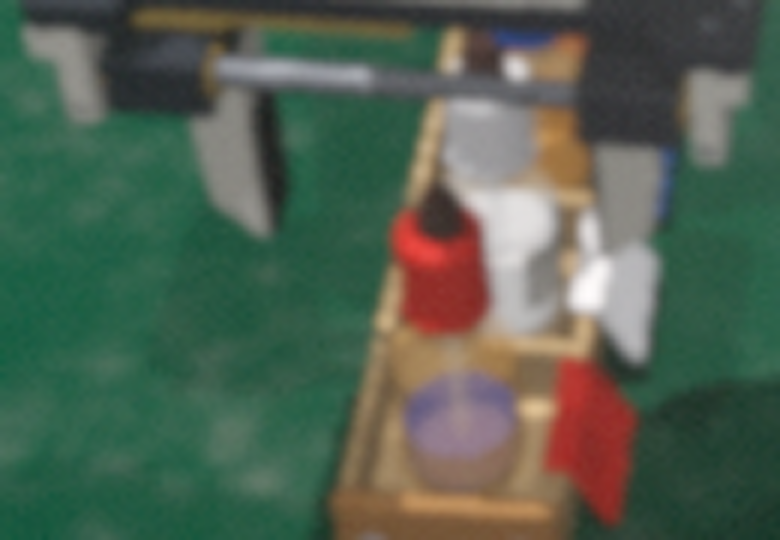

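View pics/s2.png

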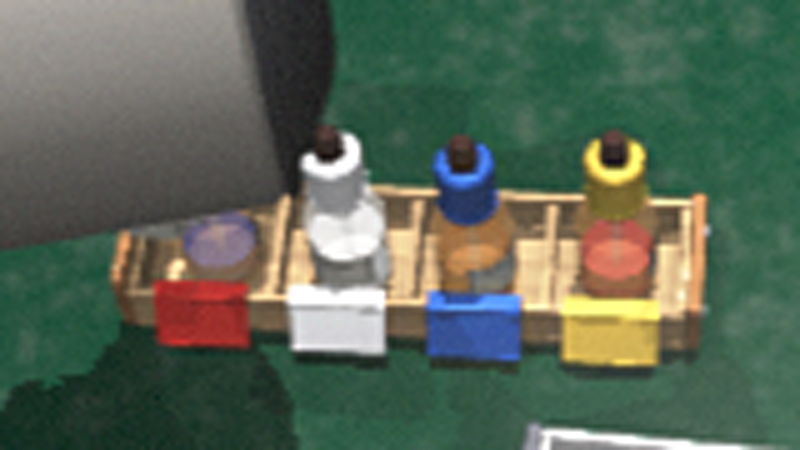

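```bash
python3 - <<'E'
from h import *
from scipy.spatial.transform import Rotation as R
o=bot.get_obs();c=bot.calibration('wrist');im=bot.capture('wrist');cv2.imwrite('pics/w3.png',im[:,:,::-1])
Rt=R.from_euler('xyz',o['tcp_rot']);
for z in (0,-18.8,-40):
  for x in (-9.5,9.5):
    for y in (-46,46): print(x,y,z,np.round(proj('wrist',o['tool_pos']+Rt.apply([x,y,z]),c)))
E
```

```text
-9.5 -46 0 [199. 234.]
-9.5 46 0 [315. 234.]
9.5 -46 0 [198. 212.]
9.5 46 0 [317. 212.]
-9.5 -46 -18.8 [194. 246.]
-9.5 46 -18.8 [321. 246.]
9.5 -46 -18.8 [192. 222.]
9.5 46 -18.8 [323. 222.]
-9.5 -46 -40 [187. 262.]
-9.5 46 -40 [328. 262.]
9.5 -46 -40 [185. 236.]
9.5 46 -40 [331. 236.]
```

View pics/w3.png

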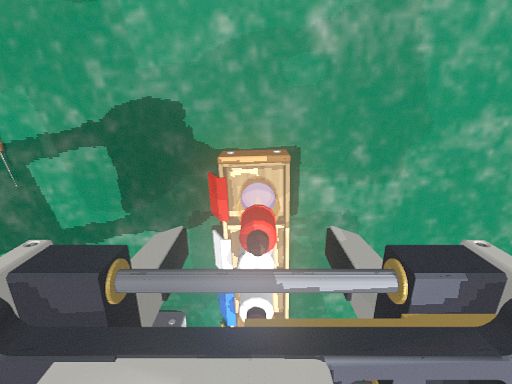

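The fingers rise about 22 mm when open and come down as they shut. The pads straddle the red collar at (258,215), so I close.

```bash
python3 -m inch '[0,0,0,0,0,0,-1, 0,0,0,0,0,0,-1, 0,0,0,0,0,0,-1, 0,0,0,0,0,0,-1, 0,0,0,0,0,0,-1]'; python3 st.py
```

```text
time: 2.95
tool_pos: [599.7, 207.4, 80.3]
tcp_rot: [-3.136, 0.003, 1.498]
contact_force: [-0.2, 0.2, -0.3]
grip_width: 56.5
2.95 [599.7 207.4  80.3] [-3.136e+00  3.000e-03  1.498e+00] [ 0.21  0.65  1.35 -0.    1.16  0.29] [-0.2  0.2 -0.3] 56.5
```

```bash
python3 -m inch '[0,0,0,0,0,0,-1, 0,0,0,0,0,0,-1, 0,0,0,0,0,0,-1, 0,0,0,0,0,0,-1, 0,0,0,0,0,0,-1]'; python3 -m inch '[0,0,0,0,0,0,-1, 0,0,0,0,0,0,-1, 0,0,0,0,0,0,-1, 0,0,1,0,0,0,-1, 0,0,2,0,0,0,-1]'; python3 - <<'E'
from h import *
im=bot.capture('side')[:,:,::-1];cv2.imwrite('pics/d3.png',cv2.resize(im[150:310,110:310],None,fx=3.5,fy=3.5,interpolation=cv2.INTER_CUBIC))
E
python3 st.py
```

```text
time: 3.45
tool_pos: [599.7, 207.4, 80.4]
tcp_rot: [-3.136, 0.003, 1.499]
contact_force: [0.3, -0.6, 0.6]
grip_width: 16.6
time: 3.95
tool_pos: [599.5, 207.4, 100.8]
tcp_rot: [-3.135, 0.003, 1.499]
contact_force: [0.2, -0.1, -0.3]
grip_width: 12.4
4.0 [600.8 207.7 103.2] [-3.139e+00  2.000e-03  1.499e+00] [ 0.21  0.62  1.32 -0.    1.2   0.29] [0.3 0.6 1.5] 12.5
```

View pics/d3.png

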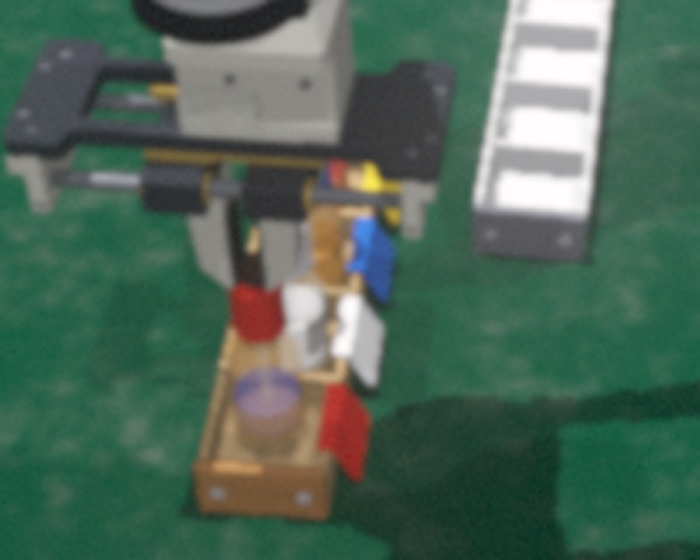

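```bash
python3 - <<'E'
from h import *
f=lambda p:np.round([(q-o)*3.5 for q,o in zip(proj('side',p),(110,150))])
for z in (76,80,96,103,108,112,124,128): print(z,f((600.5,207.5,z)))
im=bot.capture('side')[:,:,::-1];cv2.imwrite('pics/d4.png',cv2.resize(im[215:285,140:220],None,fx=8,fy=8,interpolation=cv2.INTER_CUBIC))
f=lambda p:np.round([(q-o)*8 for q,o in zip(proj('side',p),(140,215))])
for z in (76,80,96,103,108,112,124,128): print(z,f((600.5,207.5,z)))
E
python3 st.py
```

```text
76 [258. 350.]
80 [257. 345.]
96 [255. 323.]
103 [254. 313.]
108 [253. 306.]
112 [252. 300.]
124 [250. 283.]
128 [250. 277.]
76 [349. 280.]
80 [348. 268.]
96 [342. 218.]
103 [340. 195.]
108 [338. 179.]
112 [337. 166.]
124 [332. 127.]
128 [331. 114.]
4.05 [601.  207.7 102.7] [-3.140e+00  1.000e-03  1.499e+00] [ 0.21  0.62  1.32 -0.    1.2   0.29] [0.4 0.2 0.1] 12.6
```

View pics/d4.png

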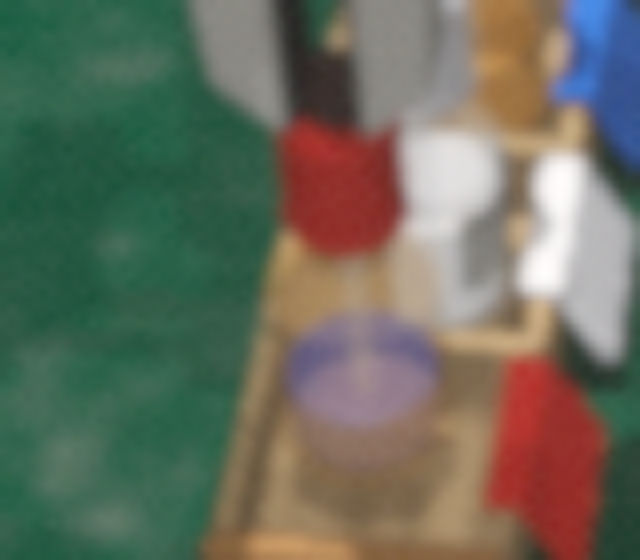

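The picture shows the bottle lifted about 18 mm, but the fingers hold only the teat at (325,90). The tips sit about 22 mm above the reported TCP. I'll set it down, open a little, go 15 mm lower and grip the collar.

```bash
python3 -m inch '[0,0,-0.7,0,0,0,-1, 0,0,-1.4,0,0,0,-1, 0,0,-2,0,0,0,-1, 0,0,-2.2,0,0,0,-1, 0,0,-2.2,0,0,0,-1]';  python3 -m inch '[0,0,0,0,0,0,0.1, 0,0,0,0,0,0,0.1, 0,0,0,0,0,0,0.1, 0,0,0,0,0,0,0.1, 0,0,0,0,0,0,0.1]'; python3 -m inch '[0,0,0,0,0,0,0.1, 0,0,-0.5,0,0,0,0.1, 0,0,-1,0,0,0,0.1, 0,0,-1.5,0,0,0,0.1, 0,0,-1.5,0,0,0,0.1]'; python3 - <<'E'
from h import *
im=bot.capture('side')[:,:,::-1];cv2.imwrite('pics/d5.png',cv2.resize(im[150:310,110:310],None,fx=3.5,fy=3.5,interpolation=cv2.INTER_CUBIC))
E
python3 st.py
```

```text
time: 4.55
tool_pos: [601.0, 207.6, 80.3]
tcp_rot: [-3.139, 0.002, 1.499]
contact_force: [0.6, -0.6, 0.9]
grip_width: 12.7
time: 5.05
tool_pos: [600.9, 207.6, 80.2]
tcp_rot: [-3.139, 0.002, 1.498]
contact_force: [-0.3, -1.3, -0.5]
grip_width: 47.5
time: 5.55
tool_pos: [600.2, 207.5, 64.0]
tcp_rot: [-3.137, 0.002, 1.499]
contact_force: [-0.2, 0.4, 0.5]
grip_width: 50.6
5.6 [600.5 207.6  64.5] [-3.138e+00  2.000e-03  1.499e+00] [ 0.21  0.66  1.36 -0.    1.12  0.29] [ 0.1 -0.2  0.3] 50.4
```

View pics/d5.png

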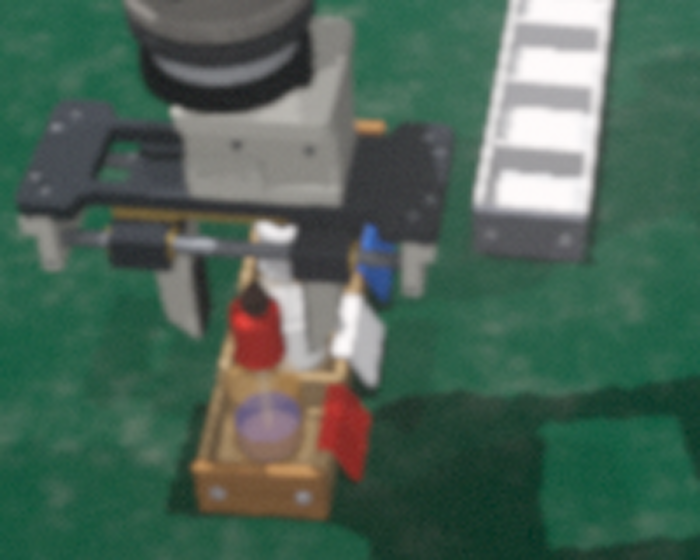

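```bash
python3 -m inch '[0,0,0,0,0,0,-1, 0,0,0,0,0,0,-1, 0,0,0,0,0,0,-1, 0,0,0,0,0,0,-1, 0,0,0,0,0,0,-1]';  python3 -m inch '[0,0,0,0,0,0,-1, 0,0,1,0,0,0,-1, 0,0,3,0,0,0,-1, 0,0,5,0,0,0,-1, 0,0,5,0,0,0,-1]'; python3 - <<'E'
from h import *
im=bot.capture('side')[:,:,::-1];cv2.imwrite('pics/d6.png',cv2.resize(im[130:310,110:310],None,fx=3.3,fy=3.3,interpolation=cv2.INTER_CUBIC))
E
python3 st.py
```

```text
time: 6.1
tool_pos: [600.8, 207.5, 64.7]
tcp_rot: [-3.139, 0.002, 1.499]
contact_force: [1.5, 0.2, 0.4]
grip_width: 25.2
time: 6.6
tool_pos: [602.6, 208.1, 118.3]
tcp_rot: [3.139, 0.0, 1.499]
contact_force: [0.4, 0.0, -0.6]
grip_width: 25.8
6.65 [601.6 207.8 116.3] [3.142e+00 1.000e-03 1.499e+00] [ 0.21  0.61  1.3  -0.    1.23  0.29] [-0.   0.6 -2. ] 25.7
```

View pics/d6.png

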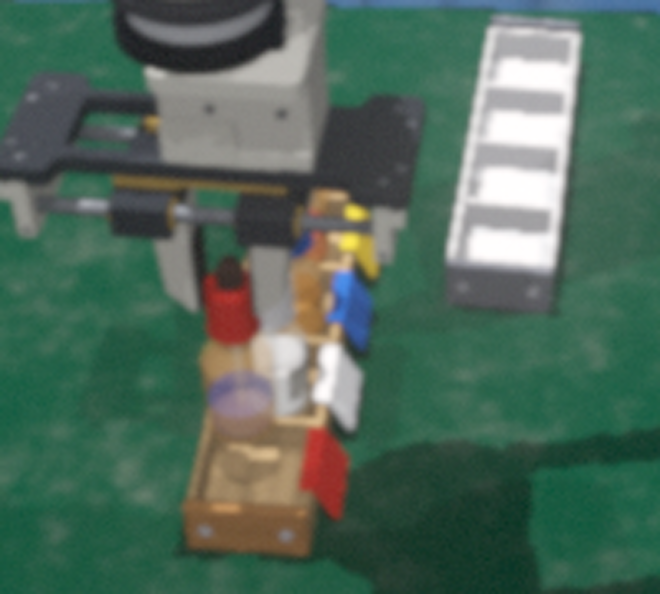

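```bash
python3 -m inch '[0,0,4,0,0,0,-1, -3,-1,8,0,0,0,-1, -6,-4,9,0,0,0,-1, -8,-8,9,0,0,0,-1, -10,-12,9,0,0,0,-1]';  python3 -m inch '[-2,-4,0,0,0,-1,-1, -4,-8,0,0,0,-1,-1, -6,-12,0,0,0,-1,-1, -6,-16,0,0,0,-1,-1, -6,-19,0,0,0,-1,-1]'; python3 st.py
```

```text
time: 7.15
tool_pos: [500.0, 87.0, 205.8]
tcp_rot: [-3.141, 0.001, 1.5]
contact_force: [0.5, -1.1, -1.6]
grip_width: 25.5
time: 7.65
tool_pos: [438.8, -104.8, 205.1]
tcp_rot: [-3.14, 0.001, 1.481]
contact_force: [-0.1, -0.1, -0.9]
grip_width: 25.6
7.65 [ 438.8 -104.8  205.1] [-3.140e+00  1.000e-03  1.481e+00] [-0.4   0.2   1.69 -0.    1.25 -0.31] [-0.1 -0.1 -0.9] 25.6
```

```bash
python3 -m inch '[0,-2,0,0,0,0,-1, 0.1,-4,0,0,0,0,-1, 0.1,-6.5,0,0,0,0,-1, 0.1,-6.7,0,0,0,0,-1, 0.1,-6.7,0,0,0,0,-1]';  python3 - <<'E'
from h import *
bot.capture('side')
c=bot.calibration('wrist');im=bot.capture('wrist');cv2.imwrite('pics/w5.png',im[:,:,::-1])
o=bot.get_obs();print(o['tool_pos'])
import pickle;pickle.dump(c,open('w5.pkl','wb'))
im=bot.capture('scene')[:,:,::-1];cv2.imwrite('pics/s5.png',cv2.resize(im[140:270,200:400],None,fx=4,fy=4,interpolation=cv2.INTER_CUBIC))
C=np.array([449,-77]);
for y in (138,-138):
  for x in (-33,33):
    a=-.092;p=C+[x*np.cos(a)-y*np.sin(a),x*np.sin(a)+y*np.cos(a)];print(np.round(proj('wrist',[*p,36],c)))
E
```

```text
time: 8.15
tool_pos: [439.2, -171.7, 204.2]
tcp_rot: [-3.138, -0.0, 1.48]
contact_force: [-0.4, -0.1, -1.3]
grip_width: 25.7
[ 439.40617671 -170.93521027  204.58896259]
[229. -31.]
[288. -30.]
[235. 202.]
[281. 202.]
```

View pics/w5.png

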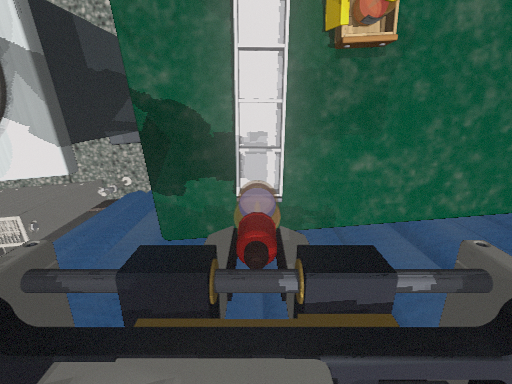

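View pics/s5.png

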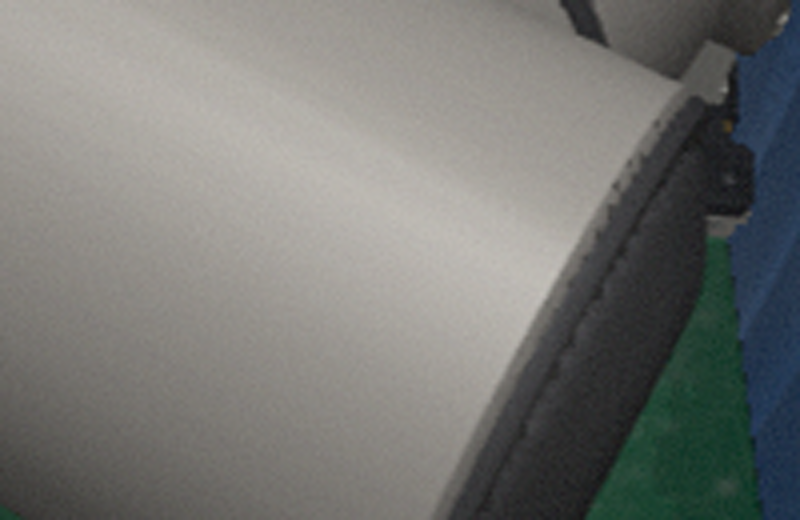

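```bash
python3 - <<'E'
from h import *
import pickle
c=pickle.load(open('w5.pkl','rb'))
print('tip pred',proj('wrist',(439.4,-171,264),c), 'obs at z264',onz('wrist',257,255,264,c))
for u,v in [(262,47),(261,100),(260,148.5)]: print('div',onz('wrist',u,v,30,c).round(1))
for u,v in [(236,197),(283,197)]: print('end',onz('wrist',u,v,36,c).round(1))
a=cv2.imread('pics/w5.png'); cv2.imwrite('pics/w5c.png',cv2.resize(a[0:290,200:330],None,fx=2,fy=2.0,interpolation=cv2.INTER_CUBIC))
cv2.imwrite('pics/w5c.png',cv2.resize(a[140:290,200:330],None,fx=4,fy=4,interpolation=cv2.INTER_CUBIC))
E
```

```text
tip pred (np.float64(257.6953020775348), np.float64(266.41829724331404)) obs at z264 [ 439.6629834  -163.60287302  264.        ]
div [459.  -15.6  30. ]
div [452.6 -76.5  30. ]
div [ 445.9 -138.9   30. ]
end [ 405.9 -203.8   36. ]
end [ 472.8 -209.7   36. ]
```

View pics/w5c.png

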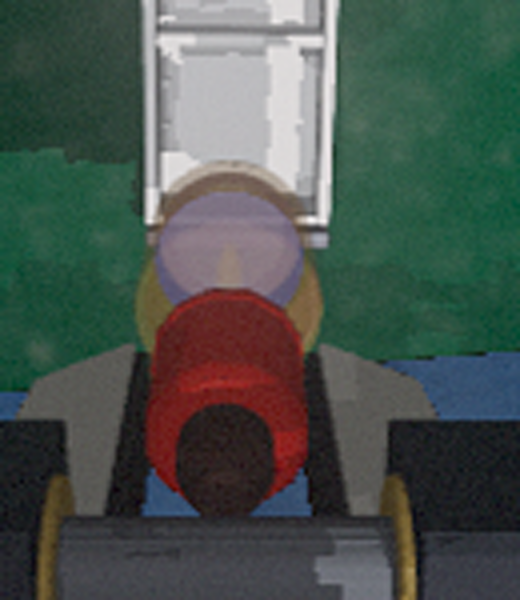

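```bash
python3 -m inch '[0.2,-0.2,-2,0,0,0,-1, 0.2,-0.2,-5,0,0,0,-1, 0.2,-0.2,-7,0,0,0,-1, 0.2,-0.2,-9,0,0,0,-1, 0.2,-0.2,-10,0,0,0,-1]'; python3 -m inch '[0,0,0,0,0,0,-1, 0,0,-0.7,0,0,0,-1, 0,0,-1.4,0,0,0,-1, 0,0,-2.1,0,0,0,-1, 0,0,-2.4,0,0,0,-1]'; python3 st.py;  python3 - <<'E'
from h import *
im=bot.capture('side')[:,:,::-1];cv2.imwrite('pics/d7.png',cv2.resize(im[100:280,200:380],None,fx=3.3,fy=3.3,interpolation=cv2.INTER_CUBIC))
im=bot.capture('wrist')[:,:,::-1];cv2.imwrite('pics/w7.png',im)
E
```

```text
time: 8.8
tool_pos: [440.8, -171.5, 103.3]
tcp_rot: [-3.137, -0.001, 1.483]
contact_force: [0.2, 0.8, -1.5]
grip_width: 25.4
time: 9.3
tool_pos: [440.6, -171.4, 78.8]
tcp_rot: [-3.136, -0.001, 1.483]
contact_force: [-0.3, -0.3, -0.1]
grip_width: 25.3
9.3 [ 440.6 -171.4   78.8] [-3.136e+00 -1.000e-03  1.483e+00] [-0.53  0.39  1.82 -0.    0.94 -0.44] [-0.3 -0.3 -0.1] 25.3
```

View pics/d7.png

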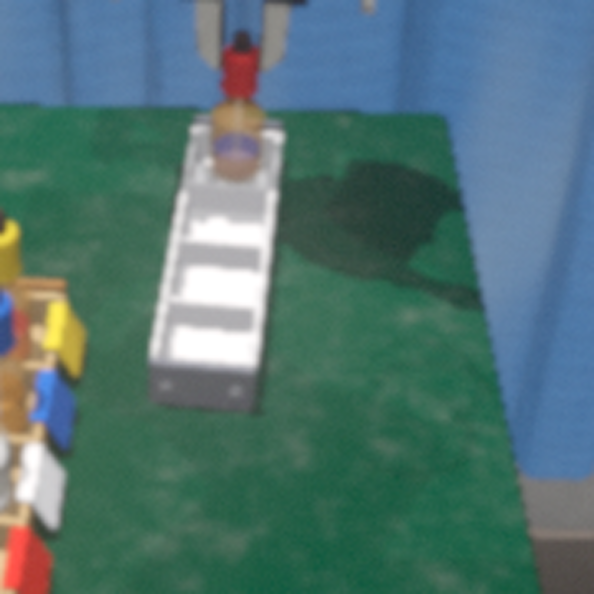

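View pics/w7.png

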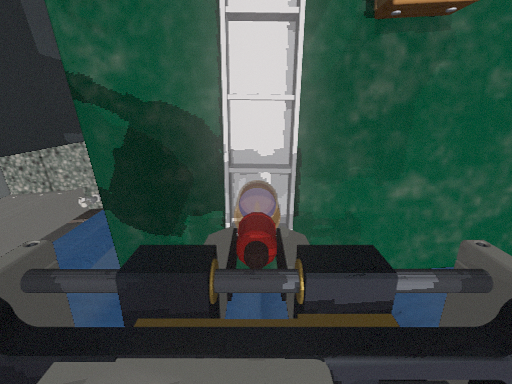

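The bottle is inside the end pocket (side view (238,150), wrist view (257,205)) with no contact force. I'll set it down, release and rise.

```bash
python3 -m inch '[0,0,-0.5,0,0,0,-1, 0,0,-1,0,0,0,-1, 0,0,-1.3,0,0,0,-1, 0,0,-1.4,0,0,0,-1, 0,0,-1.4,0,0,0,-1]'; python3 -m inch '[0,0,0,0,0,0,0.1, 0,0,0,0,0,0,0.1, 0,0,0,0,0,0,0.1, 0,0,0,0,0,0,0.1, 0,0,0,0,0,0,0.1]'; python3 -m inch '[0,0,2,0,0,0,0.1, 0,0,6,0,0,0,0.1, 0,0,9,0,0,0,0.1, 0,0,11,0,0,0,0.1, 0,0,13,0,0,0,0.1]';  python3 - <<'E'
from h import *
o=bot.get_obs();print(o['tool_pos'])
c=bot.calibration('wrist');im=bot.capture('wrist')[:,:,::-1];cv2.imwrite('pics/w8.png',im)
im=bot.capture('side')[:,:,::-1];cv2.imwrite('pics/d8.png',cv2.resize(im[100:280,200:380],None,fx=3.3,fy=3.3,interpolation=cv2.INTER_CUBIC))
E
```

```text
time: 9.9
tool_pos: [440.6, -171.4, 64.9]
tcp_rot: [-3.136, -0.001, 1.483]
contact_force: [-0.5, -0.0, -1.3]
grip_width: 25.7
time: 10.4
tool_pos: [440.7, -171.5, 64.9]
tcp_rot: [-3.136, -0.001, 1.483]
contact_force: [-0.1, 0.1, 0.3]
grip_width: 49.9
time: 10.9
tool_pos: [440.7, -171.5, 196.3]
tcp_rot: [-3.137, -0.001, 1.483]
contact_force: [-0.2, -0.1, -0.0]
grip_width: 50.8
[ 440.67852473 -171.47101144  196.25217962]
```

View pics/w8.png

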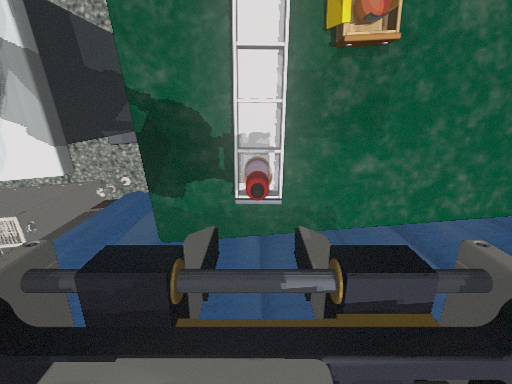

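View pics/d8.png

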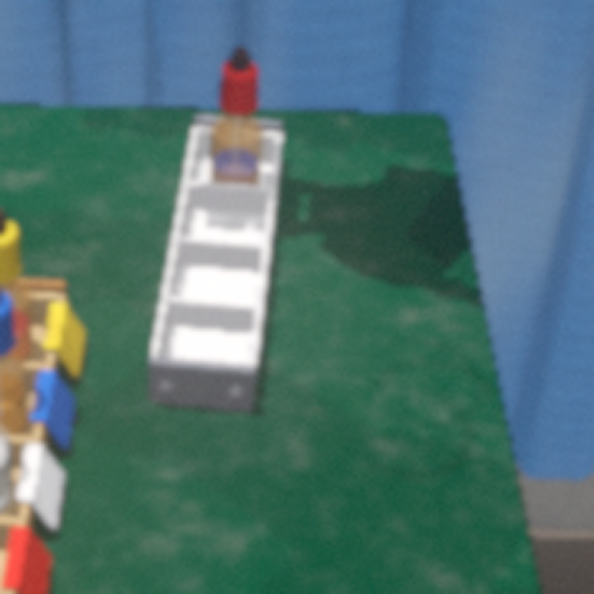

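Red stands upright in the right end pocket, at wrist (257,180), about 2–3 mm toward the robot. Next is white.

```bash
python3 -m inch '[2,4,0,0,0,1,0.1, 4,8,0,0,0,1,0.1, 6,12,0,0,0,1,0.1, 8,16,0,0,0,1,0.1, 10,20,0,0,0,1,0.1]'; python3 -m inch '[2,4,0,0,0,0,0.1, 4,8,0,0,0,0,0.1, 5.2,11,0,0,0,0,0.1, 5.2,11.6,0,0,0,0,0.1, 5.2,11.6,0,0,0,0,0.1]'; python3 - <<'E'
from h import *
bot.capture('side')
o=bot.get_obs();print(o['tool_pos'],o['tcp_rot'])
c=bot.calibration('wrist');im=bot.capture('wrist')[:,:,::-1];cv2.imwrite('pics/w9.png',im)
for z in (124,108): print(proj('wrist',(593,144.5,z),c),proj('wrist',(600,207,z),c))
E
```

```text
time: 11.5
tool_pos: [542.1, 29.5, 196.1]
tcp_rot: [-3.14, 0.001, 1.501]
contact_force: [0.4, -0.5, -0.5]
grip_width: 50.8
time: 12.0
tool_pos: [593.3, 146.2, 194.5]
tcp_rot: [-3.137, 0.002, 1.503]
contact_force: [-0.5, -0.4, -0.1]
grip_width: 50.5
[593.33420593 145.11540708 194.96539906] [-3.13780311e+00  2.27632378e-03  1.50133242e+00]
(np.float64(257.0436665785701), np.float64(195.28674585188907)) (np.float64(259.8376426486451), np.float64(133.52519764651635))
(np.float64(257.05499750220645), np.float64(190.65416626083953)) (np.float64(259.6930441212719), np.float64(132.02314015825164))
```

View pics/w9.png

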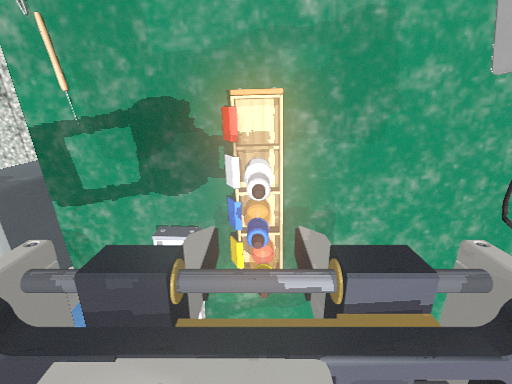

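```bash
python3 -m inch '[0,0.2,-2,0,0,0,0.1, 0,0.2,-5,0,0,0,0.1, 0,0.2,-7,0,0,0,0.1, 0,0.2,-9,0,0,0,0.1, 0,0.2,-10,0,0,0,0.1]'; python3 -m inch '[0,0,0,0,0,0,0.1, 0,0,-1,0,0,0,0.1, 0,0,-2,0,0,0,0.1, 0,0,-3,0,0,0,0.1, 0,0,-3,0,0,0,0.1]'; python3 -m inch '[0,0,0,0,0,0,-1, 0,0,0,0,0,0,-1, 0,0,0,0,0,0,-1, 0,0,0,0,0,0,-1, 0,0,0,0,0,0,-1]'; python3 -m inch '[0,0,0,0,0,0,-1, 0,0,1,0,0,0,-1, 0,0,3,0,0,0,-1, 0,0,5,0,0,0,-1, 0,0,5,0,0,0,-1]'; python3 - <<'E'
from h import *
im=bot.capture('side')[:,:,::-1];cv2.imwrite('pics/d10.png',cv2.resize(im[130:310,110:310],None,fx=3.3,fy=3.3,interpolation=cv2.INTER_CUBIC))
E
python3 st.py
```

```text
time: 12.6
tool_pos: [592.3, 144.6, 93.8]
tcp_rot: [-3.136, 0.003, 1.498]
contact_force: [-0.7, -0.7, 0.4]
grip_width: 50.3
time: 13.1
tool_pos: [591.3, 144.5, 62.1]
tcp_rot: [-3.133, 0.004, 1.498]
contact_force: [0.5, 0.5, -0.1]
grip_width: 50.1
time: 13.6
tool_pos: [591.6, 144.5, 62.5]
tcp_rot: [-3.134, 0.003, 1.498]
contact_force: [-0.1, -0.2, 1.2]
grip_width: 25.9
time: 14.1
tool_pos: [593.5, 144.8, 115.9]
tcp_rot: [-3.14, 0.002, 1.498]
contact_force: [-0.3, 0.0, 0.5]
grip_width: 25.6
14.15 [592.5 144.7 114.1] [-3.137e+00  3.000e-03  1.498e+00] [ 0.11  0.57  1.39 -0.    1.19  0.19] [-0.6  0.  -1.1] 25.8
```

View pics/d10.png

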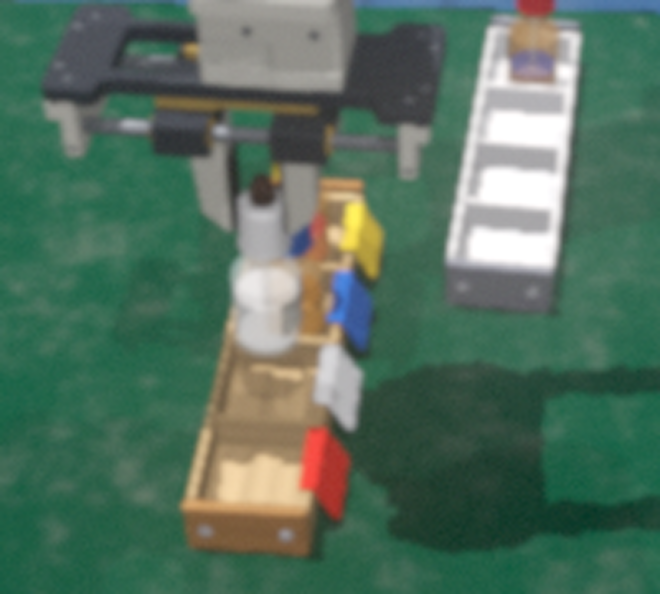

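```bash
python3 -m inch '[0,0,4,0,0,0,-1, -3,-1,8,0,0,0,-1, -6,-4,9,0,0,0,-1, -8,-8,9,0,0,0,-1, -10,-12,9,0,0,0,-1]';  python3 -m inch '[-2,-4,0,0,0,-1,-1, -4,-8,0,0,0,-1,-1, -4.5,-11,0,0,0,-1,-1, -4.5,-13,0,0,0,-1,-1, -4.5,-13.2,0,0,0,-1,-1]'; python3 - <<'E'
from h import *
bot.capture('scene')
o=bot.get_obs();print(o['tool_pos'],o['tcp_rot'])
c=bot.calibration('wrist');im=bot.capture('wrist')[:,:,::-1];cv2.imwrite('pics/w11.png',im)
E
```

```text
time: 14.65
tool_pos: [491.0, 24.0, 203.6]
tcp_rot: [-3.137, 0.003, 1.5]
contact_force: [1.0, -0.7, -0.4]
grip_width: 25.8
time: 15.15
tool_pos: [445.3, -109.9, 202.8]
tcp_rot: [-3.135, 0.003, 1.479]
contact_force: [-0.3, 0.6, -0.8]
grip_width: 25.6
[ 445.399115   -108.862713    202.75284409] [-3.13512147e+00  2.39613101e-03  1.48004949e+00]
```

View pics/w11.png

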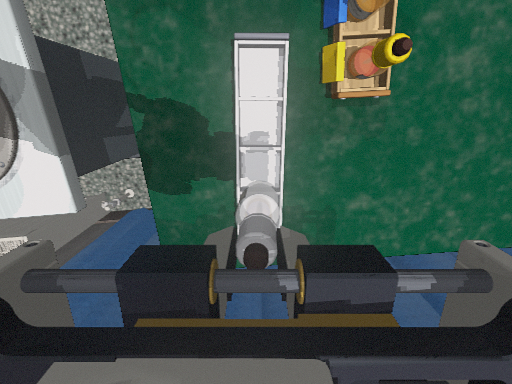

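The white bottle hangs at (258,230), with the rack centreline about 2 px to its right. I shift +2 mm in x and lower.

```bash
python3 -m inch '[0.2,0,-2,0,0,0,-1, 0.2,0,-5,0,0,0,-1, 0.2,0,-7,0,0,0,-1, 0.2,0,-9,0,0,0,-1, 0.2,0,-10,0,0,0,-1]'; python3 -m inch '[0,0,0,0,0,0,-1, 0,0,-0.7,0,0,0,-1, 0,0,-1.4,0,0,0,-1, 0,0,-2.1,0,0,0,-1, 0,0,-2.4,0,0,0,-1]'; python3 st.py;  python3 - <<'E'
from h import *
im=bot.capture('side')[:,:,::-1];cv2.imwrite('pics/d12.png',cv2.resize(im[100:280,200:380],None,fx=3.3,fy=3.3,interpolation=cv2.INTER_CUBIC))
E
```

```text
time: 15.75
tool_pos: [446.5, -106.2, 101.0]
tcp_rot: [-3.132, 0.001, 1.483]
contact_force: [0.5, 0.5, -0.5]
grip_width: 25.9
time: 16.25
tool_pos: [446.3, -106.1, 76.5]
tcp_rot: [-3.132, 0.001, 1.483]
contact_force: [0.4, 0.3, -0.4]
grip_width: 25.7
16.25 [ 446.3 -106.1   76.5] [-3.132e+00  1.000e-03  1.483e+00] [-0.4   0.37  1.86 -0.    0.92 -0.31] [ 0.4  0.3 -0.4] 25.7
```

View pics/d12.png

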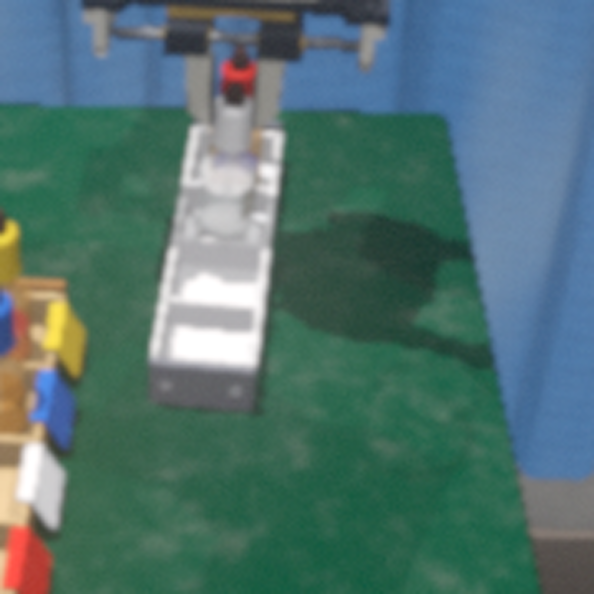

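```bash
python3 -m inch '[0.1,-0.3,0,0,0,0,-1, 0.1,-0.3,-0.5,0,0,0,-1, 0.1,-0.3,-1,0,0,0,-1, 0.1,-0.3,-1.4,0,0,0,-1, 0.1,-0.3,-1.4,0,0,0,-1]'; python3 -m inch '[0,0,0,0,0,0,0.1, 0,0,0,0,0,0,0.1, 0,0,0,0,0,0,0.1, 0,0,0,0,0,0,0.1, 0,0,0,0,0,0,0.1]'; python3 -m inch '[0,0,2,0,0,0,0.1, 0,0,6,0,0,0,0.1, 0,0,9,0,0,0,0.1, 0,0,11,0,0,0,0.1, 0,0,13,0,0,0,0.1]';  python3 - <<'E'
from h import *
o=bot.get_obs();print(o['tool_pos'])
im=bot.capture('wrist')[:,:,::-1];cv2.imwrite('pics/w13.png',im)
im=bot.capture('side')[:,:,::-1];cv2.imwrite('pics/d13.png',cv2.resize(im[100:280,200:380],None,fx=3.3,fy=3.3,interpolation=cv2.INTER_CUBIC))
E
```

```text
time: 16.8
tool_pos: [447.4, -109.2, 62.3]
tcp_rot: [-3.132, 0.001, 1.483]
contact_force: [-0.1, 0.7, 4.1]
grip_width: 26.0
time: 17.3
tool_pos: [447.4, -109.2, 62.3]
tcp_rot: [-3.131, 0.001, 1.483]
contact_force: [0.5, -0.1, -0.2]
grip_width: 50.4
time: 17.8
tool_pos: [447.4, -109.2, 193.5]
tcp_rot: [-3.132, 0.001, 1.483]
contact_force: [0.0, -0.9, 0.2]
grip_width: 50.6
[ 447.40819052 -109.22132109  193.53076936]
```

View pics/w13.png

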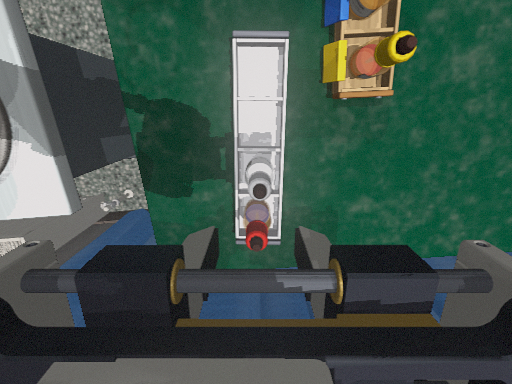

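View pics/d13.png

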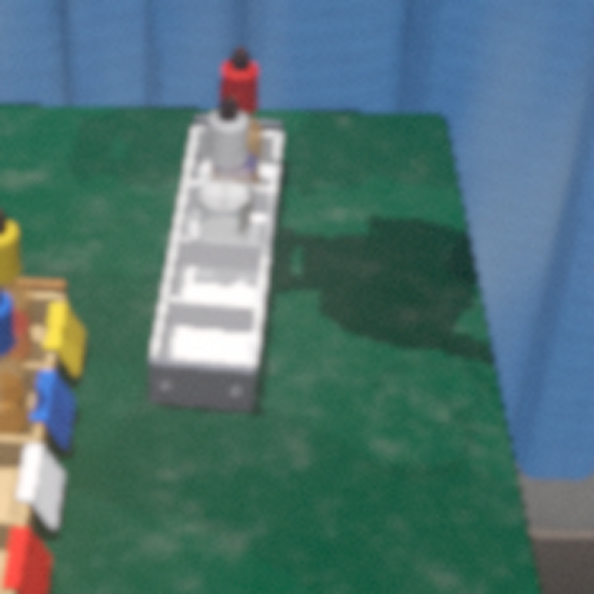

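White stands upright in the second pocket from the right, and red is still upright. Blue is next, at about (589,86).

```bash
python3 -m inch '[3,4,0,0,0,1,0.1, 6,8,0,0,0,1,0.1, 9,12,0,0,0,1,0.1, 12,16,0,0,0,1,0.1, 14,19,0,0,0,1,0.1]'; python3 -m inch '[0.2,0.5,0,0,0,0,0.1, 0.2,0.5,0,0,0,0,0.1, 0.2,0.5,0,0,0,0,0.1, 0.2,0.5,-2,0,0,0,0.1, 0.2,0.5,-3,0,0,0,0.1]'; python3 - <<'E'
from h import *
bot.capture('side')
o=bot.get_obs();print(o['tool_pos'],o['tcp_rot'])
c=bot.calibration('wrist');im=bot.capture('wrist')[:,:,::-1];cv2.imwrite('pics/w14.png',im)
for z in (124,): print(proj('wrist',(589,86,z),c))
E
```

```text
time: 18.4
tool_pos: [589.6, 82.8, 192.8]
tcp_rot: [-3.135, 0.002, 1.501]
contact_force: [0.4, -0.3, -0.1]
grip_width: 50.4
time: 18.9
tool_pos: [590.6, 86.2, 161.8]
tcp_rot: [-3.133, 0.003, 1.499]
contact_force: [-0.1, 0.4, -0.4]
grip_width: 50.9
[589.83651469  86.27191247 160.29731495] [-3.13076666e+00  2.71113206e-03  1.49937019e+00]
(np.float64(256.7426072683193), np.float64(207.01716378971278))
```

View pics/w14.png

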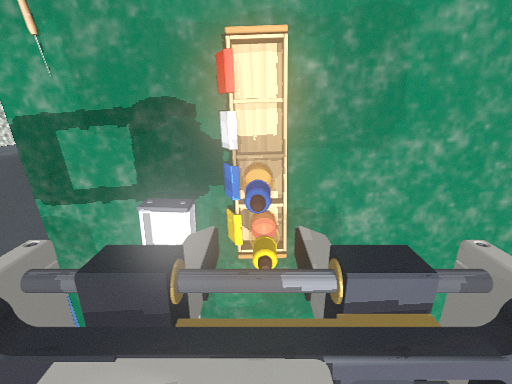

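Blue tip is at (258,203), predicted row 207, the same small offset as before. I descend and grip.

```bash
python3 -m inch '[0,0.1,-2,0,0,0,0.1, 0,0.1,-4,0,0,0,0.1, 0,0.1,-6,0,0,0,0.1, 0,0.1,-7.5,0,0,0,0.1, 0,0.1,-7.5,0,0,0,0.1]'; python3 -m inch '[0,0,0,0,0,0,0.1, 0,0,-1,0,0,0,0.1, 0,0,-2,0,0,0,0.1, 0,0,-2.2,0,0,0,0.1, 0,0,-2.2,0,0,0,0.1]'; python3 -m inch '[0,0,0,0,0,0,-1, 0,0,0,0,0,0,-1, 0,0,0,0,0,0,-1, 0,0,0,0,0,0,-1, 0,0,0,0,0,0,-1]'; python3 -m inch '[0,0,0,0,0,0,-1, 0,0,1,0,0,0,-1, 0,0,3,0,0,0,-1, 0,0,5,0,0,0,-1, 0,0,5,0,0,0,-1]'; python3 - <<'E'
from h import *
im=bot.capture('side')[:,:,::-1];cv2.imwrite('pics/d15.png',cv2.resize(im[110:310,110:310],None,fx=3,fy=3,interpolation=cv2.INTER_CUBIC))
E
python3 st.py
```

```text
time: 19.5
tool_pos: [588.9, 86.8, 85.0]
tcp_rot: [-3.128, 0.003, 1.499]
contact_force: [0.2, 0.1, 0.2]
grip_width: 50.3
time: 20.0
tool_pos: [588.6, 86.8, 62.4]
tcp_rot: [-3.127, 0.003, 1.499]
contact_force: [0.1, 0.6, 0.1]
grip_width: 50.6
time: 20.5
tool_pos: [588.8, 86.8, 62.7]
tcp_rot: [-3.128, 0.003, 1.499]
contact_force: [0.2, -1.0, 1.0]
grip_width: 25.6
time: 21.0
tool_pos: [590.8, 86.9, 116.0]
tcp_rot: [-3.133, 0.002, 1.499]
contact_force: [1.1, -0.8, -0.9]
grip_width: 25.8
21.05 [589.8  86.9 114.1] [-3.131e+00  3.000e-03  1.499e+00] [ 0.02  0.55  1.42 -0.    1.18  0.09] [-0.3  1.1 -1.3] 25.7
```

View pics/d15.png

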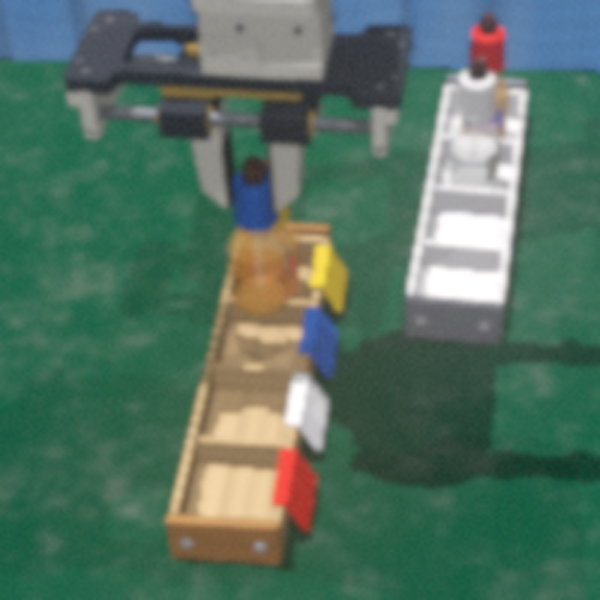

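```bash
python3 -m inch '[0,0,4,0,0,0,-1, -3,-1,8,0,0,0,-1, -6,-4,9,0,0,0,-1, -9,-7,9,0,0,0,-1, -11.5,-10.5,9,0,0,0,-1]';  python3 -m inch '[-2,-2,0,0,0,-1,-1, -2.1,-2.7,0,0,0,-1,-1, -2.1,-2.7,0,0,0,-1,-1, -2.1,-2.7,-2,0,0,-1,-1, -2.1,-2.7,-4,0,0,-1,-1]'; python3 - <<'E'
from h import *
bot.capture('scene')
o=bot.get_obs();print(o['tool_pos'],o['tcp_rot'])
c=bot.calibration('wrist');im=bot.capture('wrist')[:,:,::-1];cv2.imwrite('pics/w16.png',im)
E
```

```text
time: 21.55
tool_pos: [472.7, -18.4, 203.6]
tcp_rot: [-3.13, 0.003, 1.5]
contact_force: [0.8, -0.3, -1.1]
grip_width: 25.6
time: 22.05
tool_pos: [453.0, -44.7, 163.0]
tcp_rot: [-3.131, 0.002, 1.484]
contact_force: [-0.5, 0.3, -0.8]
grip_width: 25.7
[450.74480229 -44.04585371 159.63507366] [-3.12472242e+00  1.25216163e-03  1.48386778e+00]
```

View pics/w16.png

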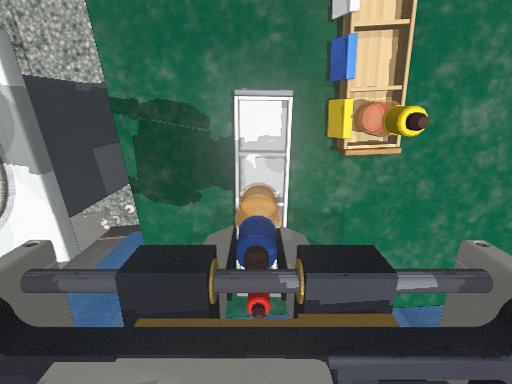

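Blue hangs at (258,225) between rack sides 236 and 288, so the centreline is about 262. I shift +2.5 mm in x and −2 mm in y, then lower.

```bash
python3 -m inch '[0.25,-0.2,0,0,0,0,-1, 0.25,-0.2,-2,0,0,0,-1, 0.25,-0.2,-4,0,0,0,-1, 0.25,-0.2,-5,0,0,0,-1, 0.25,-0.2,-5.5,0,0,0,-1]'; python3 -m inch '[0,0,0,0,0,0,-1, 0,0,-0.7,0,0,0,-1, 0,0,-1.4,0,0,0,-1, 0,0,-2.1,0,0,0,-1, 0,0,-2.6,0,0,0,-1]'; python3 st.py;  python3 - <<'E'
from h import *
im=bot.capture('side')[:,:,::-1];cv2.imwrite('pics/d17.png',cv2.resize(im[100:280,200:380],None,fx=3.3,fy=3.3,interpolation=cv2.INTER_CUBIC))
E
```

```text
time: 22.65
tool_pos: [453.6, -45.9, 105.8]
tcp_rot: [-3.124, 0.001, 1.484]
contact_force: [0.5, -0.3, -0.7]
grip_width: 25.9
time: 23.15
tool_pos: [453.4, -45.9, 79.2]
tcp_rot: [-3.124, 0.001, 1.484]
contact_force: [-0.1, 0.9, -1.0]
grip_width: 25.6
23.15 [453.4 -45.9  79.2] [-3.124e+00  1.000e-03  1.484e+00] [-0.27  0.37  1.85 -0.01  0.94 -0.18] [-0.1  0.9 -1. ] 25.6
```

View pics/d17.png

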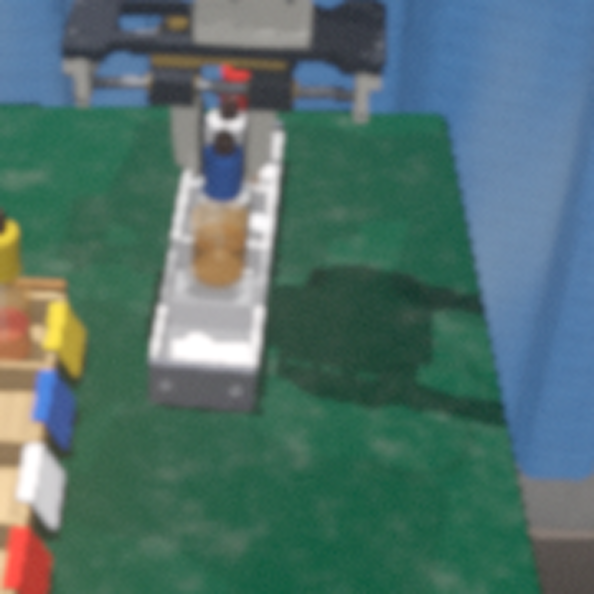

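Blue is inside the second pocket from the left, at (218,250) and clear of the walls. I lower it, release and rise.

```bash
python3 -m inch '[0,0,-0.5,0,0,0,-1, 0,0,-1,0,0,0,-1, 0,0,-1.5,0,0,0,-1, 0,0,-1.65,0,0,0,-1, 0,0,-1.65,0,0,0,-1]'; python3 -m inch '[0,0,0,0,0,0,0.1, 0,0,0,0,0,0,0.1, 0,0,0,0,0,0,0.1, 0,0,0,0,0,0,0.1, 0,0,0,0,0,0,0.1]'; python3 -m inch '[0,0,2,0,0,0,0.1, 0,0,6,0,0,0,0.1, 0,0,9,0,0,0,0.1, 0,0,11,0,0,0,0.1, 0,0,13,0,0,0,0.1]';  python3 - <<'E'
from h import *
o=bot.get_obs();print(o['tool_pos'],o['tcp_rot'])
im=bot.capture('wrist')[:,:,::-1];cv2.imwrite('pics/w18.png',im)
im=bot.capture('side')[:,:,::-1];cv2.imwrite('pics/d18.png',cv2.resize(im[100:280,170:350],None,fx=3.3,fy=3.3,interpolation=cv2.INTER_CUBIC))
E
```

```text
time: 23.7
tool_pos: [453.3, -45.8, 62.5]
tcp_rot: [-3.123, 0.001, 1.484]
contact_force: [-0.3, 0.3, 4.1]
grip_width: 25.8
time: 24.2
tool_pos: [453.3, -45.8, 62.4]
tcp_rot: [-3.123, 0.001, 1.484]
contact_force: [0.2, 0.4, -0.3]
grip_width: 50.3
time: 24.7
tool_pos: [453.3, -45.8, 193.7]
tcp_rot: [-3.124, 0.001, 1.484]
contact_force: [0.3, 0.1, -0.8]
grip_width: 50.5
[453.29689998 -45.78313132 193.66503536] [-3.12383616e+00  1.01040729e-03  1.48437640e+00]
```

View pics/w18.png

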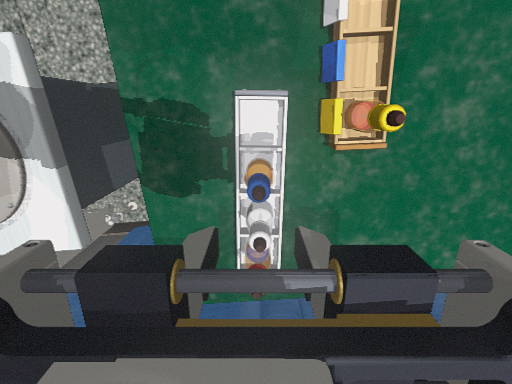

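View pics/d18.png

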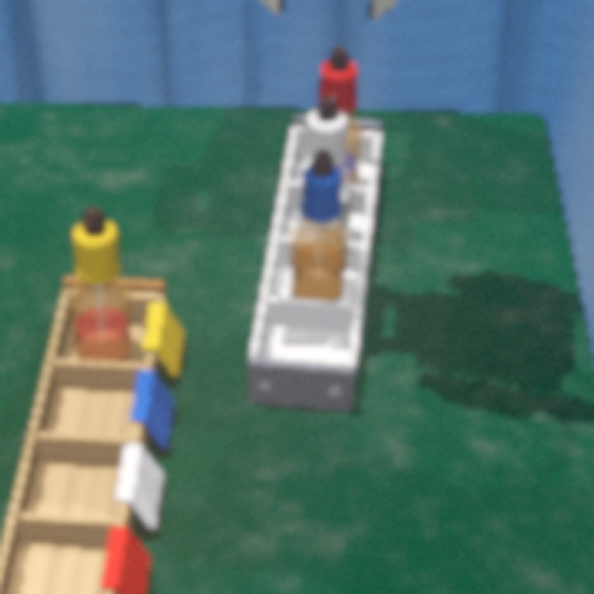

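Blue stands well and the others are undisturbed. Yellow is last, at about (592,19.5). I also take out 1° of tool tilt.

```bash
python3 -m inch '[3.5,1.6,0,0,-1,1,0.1, 7,3.2,0,0,-1,1,0.1, 10.5,4.8,0,0,-1,1,0.1, 13.5,6.3,0,0,-1,1,0.1, 13.9,6.5,0,0,-1,1,0.1]'; python3 -m inch '[0,0,0,0,0,0,0.1, 0,0,0,0,0,0,0.1, 0,0,-1,0,0,0,0.1, 0,0,-2,0,0,0,0.1, 0,0,-3,0,0,0,0.1]'; python3 - <<'E'
from h import *
bot.capture('side')
o=bot.get_obs();print(o['tool_pos'],o['tcp_rot'])
c=bot.calibration('wrist');im=bot.capture('wrist')[:,:,::-1];cv2.imwrite('pics/w19.png',im)
for z in (124,): print(proj('wrist',(592,19.5,z),c))
E
```

```text
time: 25.3
tool_pos: [595.6, 20.5, 192.4]
tcp_rot: [3.139, -0.0, 1.504]
contact_force: [-0.8, -0.5, -0.3]
grip_width: 50.6
time: 25.8
tool_pos: [594.9, 20.0, 161.4]
tcp_rot: [3.14, -0.0, 1.503]
contact_force: [0.7, 0.2, 0.6]
grip_width: 50.3
[594.01736736  20.22460766 159.51245932] [-3.14047005e+00 -2.20871815e-04  1.50296962e+00]
(np.float64(255.0838832759504), np.float64(207.925319789841))
```

View pics/w19.png

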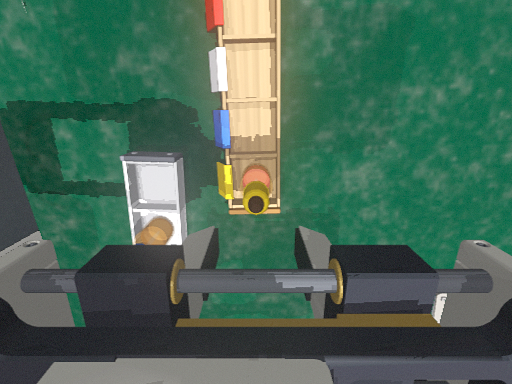

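Yellow tip is at (256,204), predicted (255,208), which is good. I descend and grip.

```bash
python3 -m inch '[0,0.1,-2,0,0,0,0.1, 0,0.1,-4,0,0,0,0.1, 0,0.1,-6,0,0,0,0.1, 0,0.1,-7.5,0,0,0,0.1, 0,0.1,-7.5,0,0,0,0.1]'; python3 -m inch '[0,0,0,0,0,0,0.1, 0,0,-1,0,0,0,0.1, 0,0,-2,0,0,0,0.1, 0,0,-2.1,0,0,0,0.1, 0,0,-2.1,0,0,0,0.1]'; python3 -m inch '[0,0,0,0,0,0,-1, 0,0,0,0,0,0,-1, 0,0,0,0,0,0,-1, 0,0,0,0,0,0,-1, 0,0,0,0,0,0,-1]'; python3 -m inch '[0,0,0,0,0,0,-1, 0,0,1,0,0,0,-1, 0,0,3,0,0,0,-1, 0,0,5,0,0,0,-1, 0,0,5,0,0,0,-1]'; python3 - <<'E'
from h import *
im=bot.capture('side')[:,:,::-1];cv2.imwrite('pics/d20.png',cv2.resize(im[110:310,110:310],None,fx=3,fy=3,interpolation=cv2.INTER_CUBIC))
E
python3 st.py
```

```text
time: 26.4
tool_pos: [592.7, 21.3, 83.3]
tcp_rot: [-3.136, -0.0, 1.503]
contact_force: [-0.5, -0.3, 0.0]
grip_width: 50.3
time: 26.9
tool_pos: [592.4, 21.3, 61.9]
tcp_rot: [-3.135, -0.0, 1.503]
contact_force: [0.4, -0.0, 0.3]
grip_width: 50.3
time: 27.4
tool_pos: [592.7, 21.3, 62.2]
tcp_rot: [-3.136, -0.0, 1.503]
contact_force: [-1.0, 1.0, 1.3]
grip_width: 26.0
time: 27.9
tool_pos: [594.6, 21.2, 115.4]
tcp_rot: [3.141, -0.0, 1.503]
contact_force: [0.6, 0.0, -1.1]
grip_width: 26.0
27.95 [593.5  21.2 113.6] [-3.139 -0.     1.503] [-0.09  0.54  1.44  0.    1.16 -0.03] [-0.8 -0.1 -1.9] 25.8
```

View pics/d20.png

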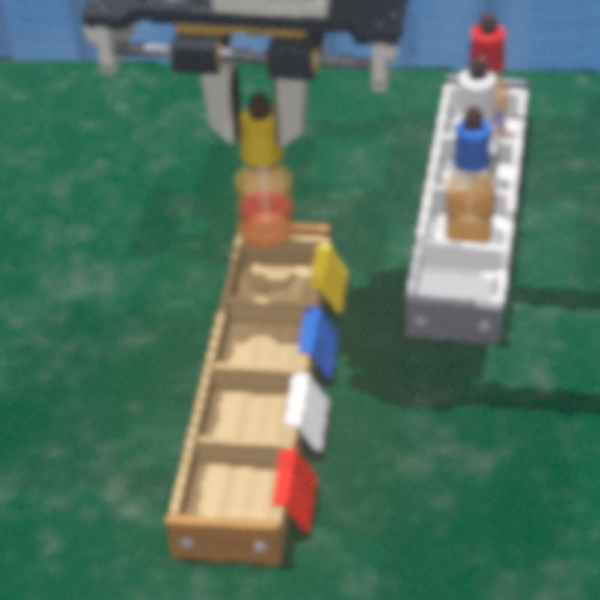

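```bash
python3 -m inch '[0,0,4,0,0,0,-1, -3,0,8,0,0,0,-1, -6,0,9,0,0,-1,-1, -9,-0.2,9,0,0,-1,-1, -12,-0.3,9,0,0,-1,-1]';  python3 -m inch '[-1.4,0,0,0,0,0,-1, -1.4,0,0,0,0,0,-1, -1.4,0,0,0,0,0,-1, -1.4,0,-2,0,0,0,-1, -1.4,0,-4,0,0,0,-1]'; python3 - <<'E'
from h import *
bot.capture('scene')
o=bot.get_obs();print(o['tool_pos'],o['tcp_rot'])
c=bot.calibration('wrist');im=bot.capture('wrist')[:,:,::-1];cv2.imwrite('pics/w21.png',im)
E
```

```text
time: 28.45
tool_pos: [471.9, 18.2, 202.9]
tcp_rot: [-3.138, -0.0, 1.486]
contact_force: [-0.8, -0.9, -1.3]
grip_width: 25.4
time: 28.95
tool_pos: [459.3, 18.1, 162.3]
tcp_rot: [-3.14, -0.0, 1.486]
contact_force: [0.4, 0.8, -1.8]
grip_width: 25.3
[457.04136773  18.37305264 158.90211302] [-3.13331832e+00 -4.31507425e-04  1.48544761e+00]
```

View pics/w21.png

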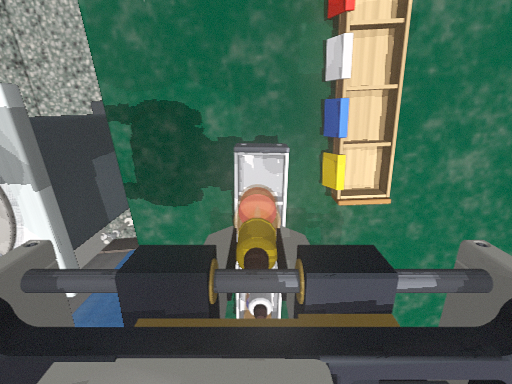

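Yellow hangs at (258,225) over the left end pocket. I shift +2.5 mm in x and lower.

```bash
python3 -m inch '[0.25,0,0,0,0,0,-1, 0.25,0,-2,0,0,0,-1, 0.25,0,-4,0,0,0,-1, 0.25,0,-5,0,0,0,-1, 0.25,0,-5.5,0,0,0,-1]'; python3 -m inch '[0,0,0,0,0,0,-1, 0,0,-0.7,0,0,0,-1, 0,0,-1.4,0,0,0,-1, 0,0,-2.1,0,0,0,-1, 0,0,-2.6,0,0,0,-1]'; python3 st.py;  python3 - <<'E'
from h import *
im=bot.capture('side')[:,:,::-1];cv2.imwrite('pics/d22.png',cv2.resize(im[100:280,200:380],None,fx=3.3,fy=3.3,interpolation=cv2.INTER_CUBIC))
E
```

```text
time: 29.55
tool_pos: [459.9, 18.3, 105.0]
tcp_rot: [-3.133, -0.0, 1.486]
contact_force: [-0.7, 0.4, -0.8]
grip_width: 26.1
time: 30.05
tool_pos: [459.7, 18.4, 78.4]
tcp_rot: [-3.132, -0.0, 1.486]
contact_force: [-0.6, 0.2, -2.1]
grip_width: 25.8
30.05 [459.7  18.4  78.4] [-3.132 -0.     1.486] [-0.13  0.37  1.85  0.    0.93 -0.04] [-0.6  0.2 -2.1] 25.8
```

View pics/d22.png

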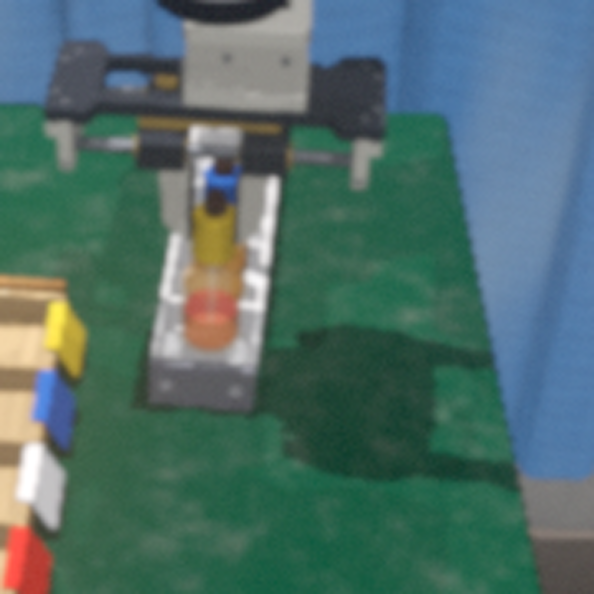

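Yellow is inside the left end pocket, with its base at (210,340). I lower it, release, rise, and then clear the view for the final check.

```bash
python3 -m inch '[0,0,-0.5,0,0,0,-1, 0,0,-1,0,0,0,-1, 0,0,-1.5,0,0,0,-1, 0,0,-1.6,0,0,0,-1, 0,0,-1.6,0,0,0,-1]'; python3 -m inch '[0,0,0,0,0,0,0.1, 0,0,0,0,0,0,0.1, 0,0,0,0,0,0,0.1, 0,0,0,0,0,0,0.1, 0,0,0,0,0,0,0.1]'; python3 -m inch '[0,0,2,0,0,0,0.1, 0,0,6,0,0,0,0.1, 0,0,9,0,0,0,0.1, 0,0,11,0,0,0,0.1, 0,0,13,0,0,0,0.1]'; python3 -m inch '[0,3,0,0,0,0,0.1, 0,6,0,0,0,0,0.1, 0,10,0,0,0,0,0.1, 0,14,0,0,0,0,0.1, 0,18,0,0,0,0,0.1]'; python3 -m inch '[0,3,0,0,0,0,0.1, 0,6,0,0,0,0,0.1, 0,10,0,0,0,0,0.1, 0,14,0,0,0,0,0.1, -2,18,0,0,0,0,0.1]'; python3 - <<'E'
from h import *
im=bot.capture('scene')[:,:,::-1];cv2.imwrite('pics/s23.png',cv2.resize(im[150:250,215:375],None,fx=5,fy=5,interpolation=cv2.INTER_CUBIC))
im=bot.capture('side')[:,:,::-1];cv2.imwrite('pics/d23.png',cv2.resize(im[100:240,220:320],None,fx=4.2,fy=4.2,interpolation=cv2.INTER_CUBIC))
E
```

```text
time: 30.6
tool_pos: [459.4, 18.4, 62.0]
tcp_rot: [-3.131, -0.001, 1.485]
contact_force: [-1.4, -0.2, 3.7]
grip_width: 25.8
time: 31.1
tool_pos: [459.4, 18.4, 62.0]
tcp_rot: [-3.131, -0.0, 1.486]
contact_force: [0.9, 0.1, 0.2]
grip_width: 50.3
time: 31.6
tool_pos: [459.5, 18.4, 193.2]
tcp_rot: [-3.132, -0.0, 1.486]
contact_force: [0.4, -0.4, -0.0]
grip_width: 50.9
time: 32.1
tool_pos: [459.3, 199.9, 193.3]
tcp_rot: [-3.132, -0.0, 1.485]
contact_force: [1.7, -0.4, 0.3]
grip_width: 50.3
time: 32.6
tool_pos: [440.4, 381.3, 192.7]
tcp_rot: [-3.133, -0.001, 1.484]
contact_force: [0.5, -0.2, -0.4]
grip_width: 50.5
```

View pics/s23.png

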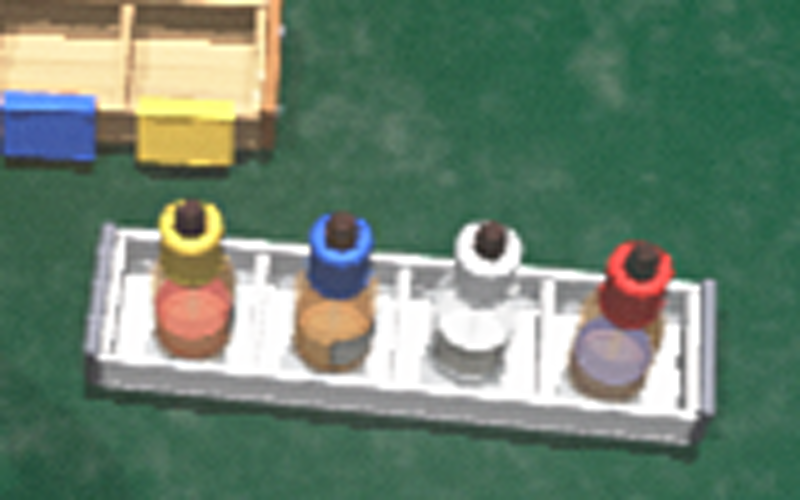

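View pics/d23.png

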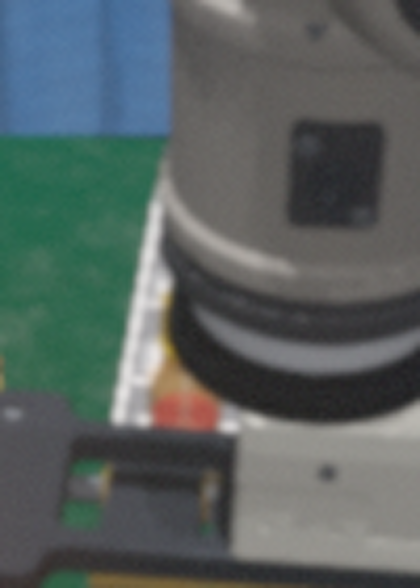

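```bash
python3 - <<'E'
from h import *
C=np.array([448.9,-79.1]);a=-.092;Rm=np.array([[np.cos(a),np.sin(a)],[-np.sin(a),np.cos(a)]])
for k,x,y,bx,by in [('yellow',190,218,193,338),('blue',341,230,332,350),('white',490,240,468,360),('red',643,260,608,378)]:
    S=lambda x,y:((x+.5)/5-.5+215,(y+.5)/5-.5+150)
    p=onz('scene',*S(x,y),122)[:2]; print(k,'tip in rack',(Rm@(p-C)).round(1), 'pred base px',np.round([(q-o)*5 for q,o in zip(proj('scene',[*p,4]),(215,150))]))
im=bot.capture('scene')[:,:,::-1]; 
E
python3 st.py
```

```text
yellow tip in rack [-4.8 93. ] pred base px [192. 337.]
blue tip in rack [-4.1 30.9] pred base px [328. 348.]
white tip in rack [ -2.6 -29.9] pred base px [463. 358.]
red tip in rack [ -5.5 -92.1] pred base px [601. 376.]
32.75 [437.8 381.8 192.7] [-3.132 -0.     1.489] [0.58 0.45 1.36 0.01 1.34 0.66] [-0.  -0.4  0.4] 50.3
```

```bash
python3 -m inch '[0,0,0,0,0,0,0.1, 0,0,0,0,0,0,0.1, 0,0,0,0,0,0,0.1, 0,0,0,0,0,0,0.1, 0,0,0,0,0,0,0.1]'; python3 -c "
from plant import bot
print(bot.close_job())"
```

```text
time: 33.25
tool_pos: [438.2, 381.2, 192.8]
tcp_rot: [-3.132, -0.0, 1.488]
contact_force: [0.9, 0.1, -0.2]
grip_width: 50.6
the job is handed in; nothing more can be done
None
```

I moved all four bottles into the white rack in reverse order. From left to right it now holds yellow, blue, white, red; the wooden rack held red, white, blue, yellow. The job was handed in at 33 s of the 99 s allowed, and it gives no verdict.

**Position:** In the last scene picture each bottle is in its own pocket. By the teat tips, each is within about 6 mm of its pocket's centre in x and 4 mm in y.

**Upright:** The base positions I'd expect for upright bottles match the picture to within about 1–2 camera pixels. The robot was well clear, with almost no force on the tool.

**Problems and disagreements:**
- **First grip:** My first grip on red caught only the teat, because the real fingertips sit about 22 mm above the reported TCP. I set it back down and gripped it by the collar 15 mm lower. The other three were gripped by the collar first time.
- **Camera mismatch:** The wrist camera read about 4–5 mm more to the left than the scene camera. The side camera put the white rack about 6 mm further left than the scene camera did. I used values in between, and the final positions come from the scene camera alone.
- **Blocked final view:** The arm hid most of the rack in the last side picture, so nothing from that camera backs up the final check.

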